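# Stow the post holders in the bolted optics drawer

### The arm

A 6-joint arm with a two-finger parallel gripper is mounted at the origin on the work surface. World frame = base frame: x ahead of the robot, y to its left, z up, the work surface at z = 0. Lengths are in m, angles in degrees, forces in N, time in s.
With the tool pointing down it reaches from about 0.325 to 0.775 m from the base axis. Payload 5.5 kg.
Tool frame: the origin (TCP) lies on the centre line of the jaws, within the pads' length; the fingertips stand 22 mm ahead of it and the grasp point (between the pads) lies 3 mm ahead of it; y points along the fingers, x is the direction in which the jaws open and shut, and the axes are right-handed (so a half turn about y gives the same grasp; the last joint's range is limited). The gripper opens to 85 mm and grips with 20 to 120 N. Pads are 22 mm wide; open, the fingers measure 114 mm over their backs; the gripper's body (76 mm by 85 mm) begins 54 mm behind the grasp point. The pads swing forward as they close: fully open they stand 13 mm farther back than shut.
Start: joints at [64.36, 5.22, 70.514, -0, 104.267, -3.249], TCP at [0.229, 0.555, 0.253] pointing down, gripper open.
Joint ranges: [-164.24, 164.24], [-49.07, 125.15], [9.68, 141.18], [-86.29, 266.29], [3.28, 154.24], [-151.56, 151.56]. Speed limits (degrees/s): [147.25, 147.25, 172.46, 180, 180, 180].

### API

Orientations are given as a 3x3 rotation matrix whose columns are the frame's x, y, z axes.
In Python, from cell import bot gives the robot as it stands. The module is installed in compiled form; this text tells all that it offers.
- The arm moves only by the shell command python3 -m handwheel 'ROWS' [FORCE]. ROWS is JSON, a list of rows, each an object of numbers: "jaw": the closure in counts, from 0 (fully open) to 255 (shut); "dx", "dy", "dz": the shift along the tool's x, y, z in mm; "rx", "ry", "rz": the turn, a rotation vector about the tool's x, y, z in rad. In form: [{"jaw": .., "dx": .., "dy": .., "dz": .., "rx": .., "ry": .., "rz": ..}, ...]. A call has 1 to 8 rows; each row shifts and turns the commanded pose from where the row before left it, along the tool's axes as they then stand; what a row does not reach is not made up. A row lasts 1/8 s, in which the tool goes at most 62.5 mm and 10.7 degrees, less where a joint would pass 70% of its speed; a pose out of reach is approached as far as the arm can. A call is refused whole if a number of a shift passes 62.5 or a number of a turn 0.188, either way. A call with a gripper value outside its range is refused whole. The fingers move at their own pace and stop on an object; FORCE is the grip in N (left out, the last holds). Time passes only in rows, so rows that do not move let the fingers close. It gives the time, the measured TCP pose, the force and the opening at its end, in the units of the state.
- bot.get_state(): the state, without advancing time (a new reading comes with each control period).
- bot.grab_frame(name): name is "scene" or "top"; returns a dict with "color" (400x640x3 uint8, red, green, blue), "fx", "fy", "cx", "cy" (pixels), "R" (3x3) and "t" (3): a world point X has camera coordinates R X + t. Camera axes: x right, y down, z forward; pixel columns grow to the right and rows downward; lengths in m; the calibration is good to about 2 mm. A picture is of the moment at which its call begins. There is no depth.
- bot.finish_job(): hands the job in, once; it reports no verdict.
The state is a dict: "time_s": time; "joint_positions": joint angles; "qd": joint speeds; "tau": joint torques, N m; "eef_pos": TCP position; "tool_rot": TCP orientation; "force": force on the tool from outside, world axes, zero at the start; "torque": the same for the moment, N m; "width": finger opening in m.
Only numpy, scipy, OpenCV 4.12 (cv2) and the standard library are available. Lean on these libraries where they do the work, as an engineer would, in place of code of your own. Each camera call takes 0.05 s, during which the arm holds its last target. There are 200 camera calls.

### The job

Put away every black square-footed post holder standing on the bench: lift the barrel bolt's handle out of its notch, draw the bolt back and drop the handle into the other notch, then pull the drawer fully open and stand each holder upright on the drawer's floor, one to a compartment. When they are all in, push the drawer fully shut, slide the bolt back through the keeper on the drawer and drop its handle down into the locking notch again, leaving the round-footed lens mounts where they stand.

Things in the scene. Friction and masses are not known exactly. Their poses are not given: they have to be found in the camera images.
- cabinet: grey one-drawer bench unit fixed to the bench, 140 mm deep (x), 360 wide (y), 106 high. Origin: centre of its underside; the drawer front faces its own -x, toward the robot; its y is to the left seen from the robot. Along its top runs a barrel bolt parallel to y: axis at cabinet x = -45 mm, 136 mm above the bench, rod 12 mm in diameter, in guide blocks at y = +123 and -12 mm whose tops are at z = 150 mm
- notch_locked (a point): centre, at bolt-axis height (136 mm above the bench), of the locking notch in the steel comb plate behind the bolt; cabinet x = -26, y = +90 mm. The plate is 6 mm thick (x), its top at 152 mm above the bench; notches are 16 mm wide, open at the top, bottom at 128 mm
- notch_open (a point): the same for the other notch of the comb plate, where the handle rests with the bolt withdrawn; cabinet x = -26, y = +30 mm
- bolt (a joint): slide of the bolt, m: 0 = thrown (rod through the drawer's keeper, drawer locked; so at the start), 0.060 = fully withdrawn; grows toward the cabinet's -y. Friction about 1.5 N, stays where left. With the handle down in a notch it can move only some 3 mm
- bolt_handle (a joint): angle of the bolt's handle about the bolt axis, rad: 0 = lying level toward the cabinet's +x, down in a notch; 1.5 = upper stop, almost upright. Above about 1.0 it clears the comb plate, 1.3 is comfortable. Let go, it falls by its own weight into the notch below it, or onto the comb plate's top if there is none
- bolt_knob (a point): centre of the black barrel knob (cylinder 24 mm in diameter, 26 mm long along the cabinet's y, flat ends) at the end of the handle (rod 10 mm diameter), 55 mm from the bolt axis. In the cabinet frame x = -0.045 + 0.055 cos(handle), y = 0.090 - bolt, z = 0.136 + 0.055 sin(handle) m. Can be pinched on its flat ends, along y, from straight above; it turns between the fingers
- drawer (a joint): travel of the drawer, m: 0 = shut (so at the start), 0.100 = fully open, grows toward the cabinet's -x, toward the robot. Friction about 2.5 N, stays where left. Held within about 5 mm of shut while the bolt is thrown
- drawer_bar (a point): middle of the drawer's steel pull bar: round, 10 mm diameter, 120 mm long along the cabinet's y, its axis 40 mm out from the drawer's front face and 80 mm above the bench; moves with the drawer (cabinet x = -0.122 - drawer, y = 0). Can be pinched from above. The front panel's top is at 100 mm
- drawer_in (a point): centre of the drawer's inner floor, 16 mm above the bench, axes as the cabinet's; moves with the drawer (cabinet x = -0.022 - drawer, y = 0). Three dividers 4 mm thick, 30 mm high make four compartments in a row, each 64 mm (y) by 84 mm (x), centred at y = -102, -34, +34, +102 mm from here. Side and rear walls are 35 mm high
- keeper (a point): centre of the steel keeper loop that the bolt enters, at the +y end of the drawer's front, 136 mm above the bench; 16 mm wide (y), 34 mm long (x), top 156 mm above the bench; moves with the drawer (cabinet x = -0.045 - drawer, y = +0.165)
- holder1: loose black post holder: square aluminium foot 50 x 50 x 12 mm (sides along its x and y axes), on it a round black column 26 mm in diameter up to 70 mm height, a small steel screw stub (5 mm radius, inside the foot's outline) at 30 mm height on +x; about 0.22 kg. Origin: centre of the foot's underside, z up the column. Stands somewhere on the bench at the start; three or all four of them are present
- holder2: loose black post holder: square aluminium foot 50 x 50 x 12 mm (sides along its x and y axes), on it a round black column 26 mm in diameter up to 70 mm height, a small steel screw stub (5 mm radius, inside the foot's outline) at 30 mm height on +x; about 0.22 kg. Origin: centre of the foot's underside, z up the column. Stands somewhere on the bench at the start; three or all four of them are present
- holder3: loose black post holder: square aluminium foot 50 x 50 x 12 mm (sides along its x and y axes), on it a round black column 26 mm in diameter up to 70 mm height, a small steel screw stub (5 mm radius, inside the foot's outline) at 30 mm height on +x; about 0.22 kg. Origin: centre of the foot's underside, z up the column. Stands somewhere on the bench at the start; three or all four of them are present
- holder4: loose black post holder: square aluminium foot 50 x 50 x 12 mm (sides along its x and y axes), on it a round black column 26 mm in diameter up to 70 mm height, a small steel screw stub (5 mm radius, inside the foot's outline) at 30 mm height on +x; about 0.22 kg. Origin: centre of the foot's underside, z up the column. Stands somewhere on the bench at the start; three or all four of them are present
- lens_mount_a: bystander, to be left: lens mount with a ROUND steel foot (60 mm dia), thin post and upright black lens ring, 134 mm tall. Origin: centre of the foot's underside
- lens_mount_b: bystander, to be left: lens mount with a ROUND steel foot (60 mm dia), thin post and upright black lens ring, 134 mm tall. Origin: centre of the foot's underside
Things that resemble listed ones, but are neither listed nor needed, are in the scene too. What is shaped like the holder3 but orange or red is not meant.

How it is judged:
By the outcome, as a careful person would: the job done as asked, in the order asked, and still so for the second after the job is handed in, with the robot touching nothing.
Of holder1, holder2, holder3, holder4 only 3 to 4 are there at a start; the rules pass over those that are not, and their reading is None.
At some moment in a run one of holder1, holder2, holder3, holder4 may be knocked a few centimetres aside while the robot is not near it.
It also fails if it takes over 200 s, if anything falls off the work surface, if the arm or the gripper's body presses on something with over 40 N, if the wrist force passes 120 N, or if a joint passes its speed limit or range.

## Working session

There is one attempt and no reset: what is moved stays moved. The work goes in short steps, Python scripts to look and compute and a shell command to move; the robot and the scene stay as the last step left them, time stands still between calls to the robot, and variables do not carry over. Pictures are saved under pics/ and viewed, about 12 in all and at most 16, crops included, and the job is handed in when it is done.

```bash
mkdir -p pics; cat > h.py <<'E'
import numpy as np, cv2
from cell import bot
def grab(n,f=None):
    d=bot.grab_frame(n)
    if f: cv2.imwrite('pics/'+f,cv2.cvtColor(d['color'],cv2.COLOR_RGB2BGR))
    return d
def ray(d,u,v,z):
    R=np.array(d['R']);t=np.array(d['t'])
    c=-R.T@t; r=R.T@np.array([(u-d['cx'])/d['fx'],(v-d['cy'])/d['fy'],1])
    return c+r*(z-c[2])/r[2]
def proj(d,X):
    p=np.array(d['R'])@np.array(X)+np.array(d['t'])
    return d['fx']*p[0]/p[2]+d['cx'],d['fy']*p[1]/p[2]+d['cy']
E
python3 - <<'E'
from h import *
np.set_printoptions(precision=3,suppress=True)
for n in('scene','top'):
    d=grab(n,n+'0.png'); print(n,d['fx'],d['cx'],d['cy'],-np.array(d['R']).T@d['t'],np.array(d['R'])[2])
s=bot.get_state();print(s)
E
```

```text
scene 444.38099386255885 312.28737451737476 197.89821816596583 [ 1.306 -0.537  1.17 ] [-0.551  0.38  -0.743]
top 425.5420126198298 322.3605123727729 201.43031302081502 [0.291 0.032 1.461] [ 0.172 -0.019 -0.985]
{'time_s': 0.1, 'joint_positions': array([ 64.359,   5.258,  70.577,  -0.001, 104.268,  -3.249]), 'qd': array([ 0.084, -0.09 , -0.196, -0.01 ,  0.064, -0.047]), 'tau': array([  0.003, -46.021, -41.922,  -0.   ,   0.011,   0.   ]), 'eef_pos': array([0.228, 0.555, 0.252]), 'tool_rot': array([[ 0.381, -0.001, -0.925],
       [ 0.925, -0.002,  0.381],
       [-0.002, -1.   ,  0.   ]]), 'force': array([ 0.659, -0.229,  0.09 ]), 'torque': array([ 0.014, -0.038,  0.013]), 'width': 0.08519565881709959}
```

View images.

View pics/scene0.png

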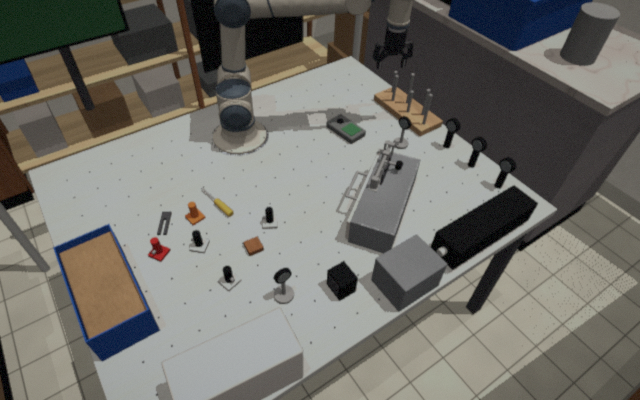

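View pics/top0.png

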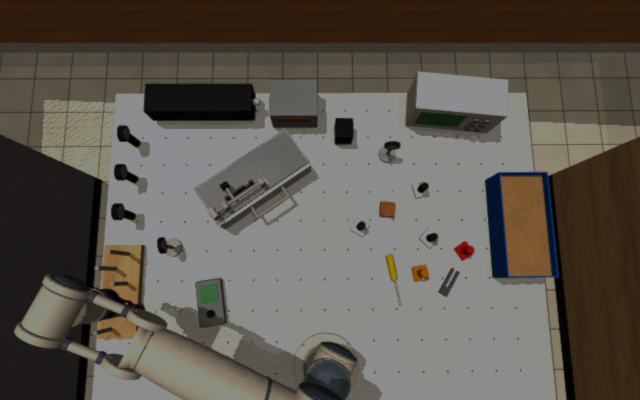

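```bash
python3 - <<'E'
from h import *
a=cv2.imread('pics/top0.png')
c1=cv2.resize(a[170:285,340:480],None,fx=4,fy=4,interpolation=cv2.INTER_CUBIC)
c2=cv2.resize(a[125:235,190:320],None,fx=4,fy=4,interpolation=cv2.INTER_CUBIC)
c=np.zeros((920,560,3),np.uint8);c[:460]=c1;c[460:460+440,:520]=c2
c=np.hstack([c[:460],c[460:]])[:, :1100]
cv2.imwrite('pics/crop0.png',cv2.convertScaleAbs(cv2.resize(c,(800,329)),alpha=1.8))
cv2.imwrite('pics/cab.png',cv2.convertScaleAbs(cv2.resize(a[125:235,190:320],None,fx=6,fy=5),alpha=1.8))
d=grab('top')
hsv=cv2.cvtColor(cv2.cvtColor(d['color'],cv2.COLOR_RGB2BGR),cv2.COLOR_BGR2HSV)
print([tuple(hsv[y,x]) for x,y in[(361,227),(365,232),(356,226),(380,225),(250,170)]])
for u,v in [(361,227),(430,238),(422,189),(390,158),(172,248)]: print(u,v,ray(d,u,v,0.012).round(3))
E
```

```text
[(np.uint8(135), np.uint8(32), np.uint8(16)), (np.uint8(21), np.uint8(35), np.uint8(96)), (np.uint8(60), np.uint8(3), np.uint8(77)), (np.uint8(75), np.uint8(4), np.uint8(141)), (np.uint8(15), np.uint8(15), np.uint8(105))]
361 227 [ 0.454 -0.128  0.012]
430 238 [ 0.414 -0.363  0.012]
422 189 [ 0.585 -0.344  0.012]
390 158 [ 0.698 -0.236  0.012]
172 248 [0.388 0.512 0.012]
```

View pics/crop0.png

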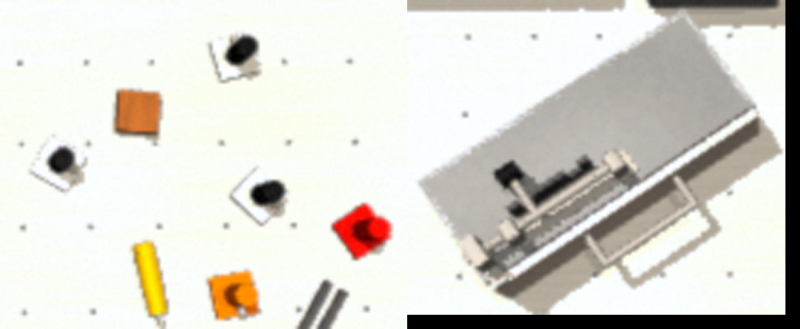

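View pics/cab.png

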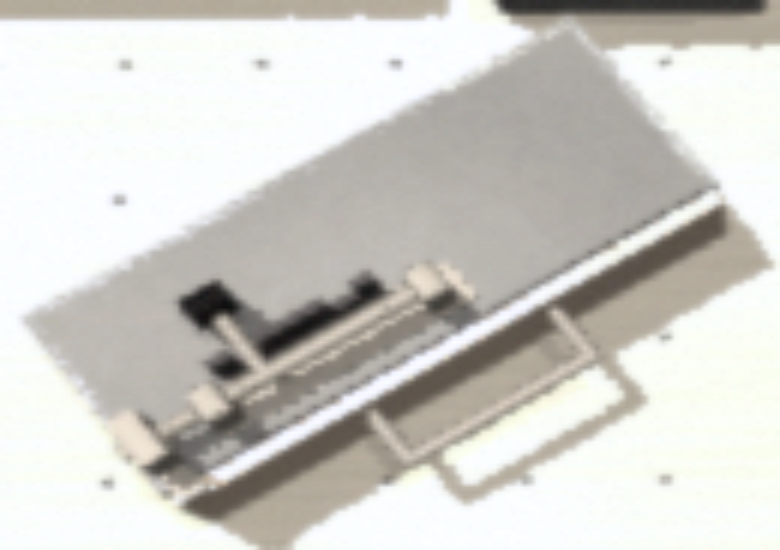

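```bash
cat > fit.py <<'E'
from h import *
from scipy.optimize import least_squares
d=grab('top')
P=[((193.7,189),(.07,.18,.106)),((285.3,129.4),(.07,-.18,.106)),((224.5,185.4),(.01,.09,.148)),((258.3,216),(-.122,.06,.085)),((288.3,195.4),(-.122,-.06,.085))]
W=np.array([ray(d,*p,c[2])[:2] for p,c in P]); C=np.array([c[:2] for p,c in P])
def T(q,c): 
    a=q[2]; return np.array([[np.cos(a),-np.sin(a)],[np.sin(a),np.cos(a)]])@np.array(c).T+np.array(q[:2])[:,None]
r=least_squares(lambda q:(T(q,C).T-W).ravel(),[.6,.2,.5])
print(r.x,np.degrees(r.x[2]),(r.fun*1000).reshape(-1,2).round(1))
# holders: bright foot + black column
g=cv2.cvtColor(d['color'],cv2.COLOR_RGB2GRAY)
for u,v in [(361,227),(430,238),(422,189)]:
    dark=(g[v-12:v+13,u-12:u+13]<40).astype(np.uint8)
    n,l,s,c=cv2.connectedComponentsWithStats(dark); print(u,v,[(s[i].tolist(),(c[i]+[u-12,v-12]).round(1)) for i in range(1,n) if s[i][4]>8])
s=grab('scene')
for n,c in dict(knob=(.01,.09,.136),bar=(-.122,0,.08),bl=(.07,.18,.106),br=(.07,-.18,.106),fr=(-.07,-.18,.106)).items():
    w=T(r.x,[c[:2]])[:,0]; print(n,w.round(4),np.round(proj(s,[*w,c[2]]),0))
a=cv2.imread('pics/scene0.png');
o=np.hstack([cv2.resize(a[130:260,330:430],None,fx=4,fy=4,interpolation=cv2.INTER_CUBIC),cv2.resize(a[180:310,180:280],None,fx=4,fy=4,interpolation=cv2.INTER_CUBIC)])
cv2.imwrite('pics/sc.png',cv2.convertScaleAbs(o,alpha=1.8))
E
python3 fit.py
```

```text
[0.6158942  0.23442115 0.60435371] 34.626917145121745 [[ 0.4  1.1]
 [ 4.6 -0.6]
 [-0.1  0.8]
 [-2.8  0.1]
 [-2.2 -1.4]]
361 227 [([8, 7, 8, 8, 47], array([360.6, 225.6]))]
430 238 [([9, 8, 10, 7, 60], array([431.6, 237.1]))]
422 189 [([8, 6, 10, 9, 63], array([422.5, 187.2]))]
knob [0.573  0.3142] [397. 165.]
bar [0.5155 0.1651] [350. 184.]
bl [0.5712 0.4223] [419. 159.]
br [0.7758 0.1261] [393. 235.]
fr [0.6606 0.0465] [349. 222.]
```

View pics/sc.png

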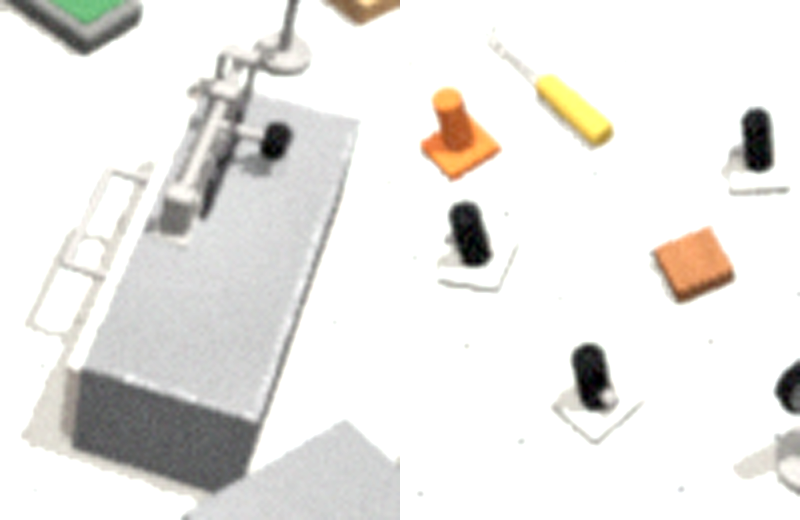

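Scene: three black holders with square bright feet, at top pixels (361,227), (430,238) and (422,189); no fourth is visible. Could be mistaken for them: orange (421,272), red (464,250), lens mounts (390,150) and (170,247), black cube (344,131), and the dark items at the left edge. The close crop confirms black columns on square feet. Cabinet pose is (0.616, 0.234) at 34.6°, and the scene view agrees to 2 px. Next I turn the tool to the cabinet's axes.

```bash
cat > where.py <<'E'
from h import *
import sys
Q=(0.6159,0.2344,np.radians(34.63))
def cab(): 
    s=bot.get_state();p=s['eef_pos'];a=Q[2];v=np.array([[np.cos(a),np.sin(a)],[-np.sin(a),np.cos(a)]])@(p[:2]-np.array(Q[:2]))
    R=s['tool_rot']
    return s,np.array([*v,p[2]])*1000,np.degrees(np.arctan2(R[1,0],R[0,0]))
def wh():
    s,c,y=cab()
    print('t',round(s['time_s'],2),'world',(s['eef_pos']*1000).round(1),'cab',c.round(1),'yaw',round(y,2),'ytool_z',s['tool_rot'][:,1].round(3),'F',s['force'].round(1),'w',round(s['width']*1000,1),'j',s['joint_positions'].round(0))
    return s,c,y
if __name__=='__main__':
    s,c,y=wh()
    if len(sys.argv)>3:  # target in cab mm -> tool rows
        t=np.array([float(v) for v in sys.argv[1:4]])
        if len(sys.argv)>4:   # world
            R=s['tool_rot'];e=R.T@(t-s['eef_pos']*1000)
        else:
            a=Q[2];w=np.array([[np.cos(a),-np.sin(a)],[np.sin(a),np.cos(a)]])@t[:2]+np.array(Q[:2])*1000
            e=s['tool_rot'].T@(np.array([*w,t[2]])-s['eef_pos']*1000)
        print('tool shift',e.round(1))
E
python3 -m handwheel '[{"dy":-20,"ry":0.186},{"ry":0.186},{"ry":0.186},{"ry":0.186},{"ry":0.186},{"ry":0.186},{"ry":0.186},{"ry":0.186}]'
python3 -m handwheel '[{"ry":0.186},{"ry":0.186},{"ry":0.186},{"ry":0.1},{"ry":0}]'
python3 where.py 10 90 200
```

```text
t 0.25 world [228.5 554.7 252.7] cab [-136.8  483.7  252.7] yaw 67.61 ytool_z [-0.    -0.001 -1.   ] F [-0.1 -0.6  0.5] w 85.4 j [ 64.   5.  71.  -0. 104.  -3.]
tool shift [ -91.1   52.8 -410.1]invalid input
invalid input
```

```bash

python3 -m handwheel '[{"jaw":0,"dx":0,"dy":-20,"dz":0,"rx":0,"ry":0.186,"rz":0},{"jaw":0,"dx":0,"dy":0,"dz":0,"rx":0,"ry":0.186,"rz":0},{"jaw":0,"dx":0,"dy":0,"dz":0,"rx":0,"ry":0.186,"rz":0},{"jaw":0,"dx":0,"dy":0,"dz":0,"rx":0,"ry":0.186,"rz":0},{"jaw":0,"dx":0,"dy":0,"dz":0,"rx":0,"ry":0.186,"rz":0},{"jaw":0,"dx":0,"dy":0,"dz":0,"rx":0,"ry":0.186,"rz":0}]'
python3 -m handwheel '[{"jaw":0,"dx":0,"dy":0,"dz":0,"rx":0,"ry":0.186,"rz":0},{"jaw":0,"dx":0,"dy":0,"dz":0,"rx":0,"ry":0.186,"rz":0},{"jaw":0,"dx":0,"dy":0,"dz":0,"rx":0,"ry":0.186,"rz":0},{"jaw":0,"dx":0,"dy":0,"dz":0,"rx":0,"ry":0.186,"rz":0},{"jaw":0,"dx":0,"dy":0,"dz":0,"rx":0,"ry":0.186,"rz":0},{"jaw":0,"dx":0,"dy":0,"dz":0,"rx":0,"ry":0.1,"rz":0},{"jaw":0,"dx":0,"dy":0,"dz":0,"rx":0,"ry":0,"rz":0}]'
python3 where.py 10 90 200
```

```text
time_s: 1.0
eef_pos: [0.2286, 0.5547, 0.2731]
tool_rot: [[0.998, -0.0, -0.058], [0.058, -0.0, 0.998], [-0.0, -1.0, -0.0]]
force: [0.6, -0.2, 0.7]
width: 0.0852
time_s: 1.88
eef_pos: [0.2286, 0.5547, 0.2731]
tool_rot: [[0.569, -0.0, 0.822], [-0.822, -0.0, 0.569], [0.0, -1.0, -0.0]]
force: [-0.1, -0.1, 0.0]
width: 0.0854
t 1.88 world [228.6 554.7 273.1] cab [-136.7  483.7  273.1] yaw -55.29 ytool_z [-0. -0. -1.] F [-0.1 -0.1  0. ] w 85.4 j [ 64.   6.  68.  -0. 106. 120.]
tool shift [393.9  73.2 146.1]
```

```bash

python3 -m handwheel '[{"jaw":90,"dx":56,"dy":0,"dz":21,"rx":0,"ry":0,"rz":0},{"jaw":90,"dx":56,"dy":0,"dz":21,"rx":0,"ry":0,"rz":0},{"jaw":90,"dx":56,"dy":0,"dz":21,"rx":0,"ry":0,"rz":0},{"jaw":90,"dx":56,"dy":0,"dz":21,"rx":0,"ry":0,"rz":0},{"jaw":90,"dx":56,"dy":0,"dz":21,"rx":0,"ry":0,"rz":0},{"jaw":90,"dx":56,"dy":0,"dz":21,"rx":0,"ry":0,"rz":0},{"jaw":90,"dx":56,"dy":0,"dz":20,"rx":0,"ry":0,"rz":0},{"jaw":90,"dx":0,"dy":0,"dz":0,"rx":0,"ry":0,"rz":0}]'
python3 where.py 10 90 200
```

```text
time_s: 2.88
eef_pos: [0.5744, 0.3119, 0.2716]
tool_rot: [[0.566, -0.001, 0.825], [-0.825, -0.002, 0.566], [0.001, -1.0, -0.002]]
force: [0.2, 0.3, -0.1]
width: 0.0554
t 2.88 world [574.4 311.9 271.6] cab [  9.9  87.4 271.6] yaw -55.55 ytool_z [-0.001 -0.002 -1.   ] F [ 0.2  0.3 -0.1] w 55.4 j [ 26.  14.  59.  -0. 107.  81.]
tool shift [-2.7 71.6  0.2]
```

```bash

python3 -m handwheel '[{"jaw":90,"dx":-2.5,"dy":40,"dz":0,"rx":0,"ry":0,"rz":0},{"jaw":90,"dx":0,"dy":40,"dz":0,"rx":0,"ry":0,"rz":0},{"jaw":90,"dx":0,"dy":20,"dz":0,"rx":0,"ry":0,"rz":0},{"jaw":90,"dx":0,"dy":0,"dz":0,"rx":0,"ry":0,"rz":0}]'
python3 where.py 10 90 141
python3 - <<'E'
from h import *
s=grab('scene')['color'];t=grab('top')['color']
o=np.hstack([cv2.resize(s[120:200,350:440],(450,400),interpolation=cv2.INTER_CUBIC),cv2.resize(t[150:220,195:265],(350,350),interpolation=cv2.INTER_CUBIC)[:, :, :] if 0 else cv2.resize(t[140:230,190:270],(350,400))])
cv2.imwrite('pics/knob.png',cv2.cvtColor(cv2.convertScaleAbs(o,alpha=1.8),cv2.COLOR_RGB2BGR))
E
```

```text
time_s: 3.38
eef_pos: [0.5691, 0.3176, 0.1717]
tool_rot: [[0.57, -0.003, 0.822], [-0.822, -0.001, 0.57], [-0.001, -1.0, -0.003]]
force: [0.1, 0.6, 0.5]
width: 0.0557
t 3.38 world [569.1 317.6 171.7] cab [  8.7  95.1 171.7] yaw -55.26 ytool_z [-0.003 -0.001 -1.   ] F [0.1 0.6 0.5] w 55.7 j [26. 13. 70.  0. 97. 81.]
tool shift [ 5.1 30.7  1.4]
```

View pics/knob.png

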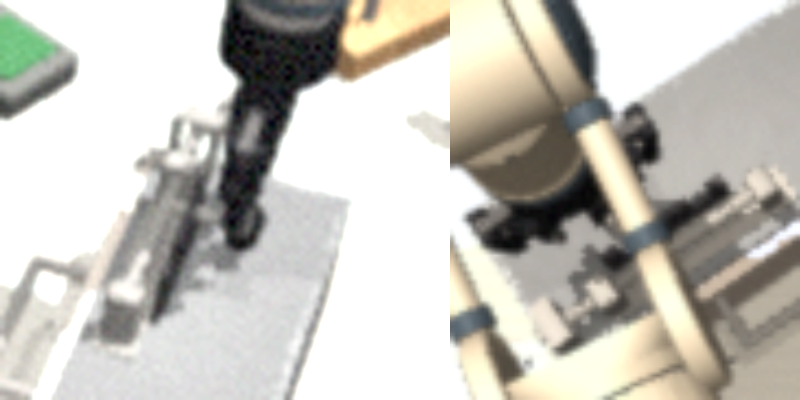

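```bash

python3 -m handwheel '[{"jaw":90,"dx":5,"dy":0,"dz":1.4,"rx":0,"ry":0,"rz":0},{"jaw":90,"dx":0,"dy":15,"dz":0,"rx":0,"ry":0,"rz":0},{"jaw":90,"dx":0,"dy":15,"dz":0,"rx":0,"ry":0,"rz":0},{"jaw":90,"dx":0,"dy":0,"dz":0,"rx":0,"ry":0,"rz":0},{"jaw":90,"dx":0,"dy":0,"dz":0,"rx":0,"ry":0,"rz":0}]'
python3 where.py 10 90 141
```

```text
time_s: 4.1
eef_pos: [0.574, 0.314, 0.143]
tool_rot: [[0.569, -0.001, 0.823], [-0.823, -0.0, 0.569], [-0.0, -1.0, -0.001]]
force: [0.9, -0.3, 0.6]
width: 0.0553
t 4.1 world [574. 314. 143.] cab [ 10.8  89.3 143. ] yaw -55.35 ytool_z [-0.001 -0.    -1.   ] F [ 0.9 -0.3  0.6] w 55.3 j [26. 14. 72.  0. 94. 81.]
tool shift [-0.7  2.  -0.8]
```

Good. Now close on the knob gently.

```bash

python3 -m handwheel '[{"jaw":200,"dx":0,"dy":2,"dz":0,"rx":0,"ry":0,"rz":0},{"jaw":200,"dx":0,"dy":0,"dz":0,"rx":0,"ry":0,"rz":0},{"jaw":200,"dx":0,"dy":0,"dz":0,"rx":0,"ry":0,"rz":0},{"jaw":200,"dx":0,"dy":0,"dz":0,"rx":0,"ry":0,"rz":0},{"jaw":200,"dx":0,"dy":0,"dz":0,"rx":0,"ry":0,"rz":0}]' 30
python3 where.py 10 90 141
```

```text
time_s: 4.72
eef_pos: [0.5742, 0.3142, 0.1417]
tool_rot: [[0.569, 0.001, 0.823], [-0.823, 0.0, 0.569], [0.0, -1.0, 0.001]]
force: [-1.3, -0.0, 2.4]
width: 0.0255
t 4.72 world [574.2 314.2 141.7] cab [ 11.   89.3 141.7] yaw -55.34 ytool_z [ 0.001  0.    -1.   ] F [-1.3 -0.   2.4] w 25.5 j [26. 14. 72.  0. 94. 81.]
tool shift [-0.7  0.7 -1. ]
```

```bash

python3 -m handwheel '[{"jaw":200,"dx":0,"dy":-13.6,"dz":-1.7,"rx":0,"ry":0,"rz":0},{"jaw":200,"dx":0,"dy":-12.8,"dz":-5,"rx":0,"ry":0,"rz":0},{"jaw":200,"dx":0,"dy":-11.1,"dz":-8.1,"rx":0,"ry":0,"rz":0},{"jaw":200,"dx":0,"dy":-8.8,"dz":-10.5,"rx":0,"ry":0,"rz":0},{"jaw":200,"dx":0,"dy":-5,"dz":-9.8,"rx":0,"ry":0,"rz":0},{"jaw":200,"dx":0,"dy":-2.4,"dz":-7.4,"rx":0,"ry":0,"rz":0},{"jaw":200,"dx":0,"dy":0,"dz":0,"rx":0,"ry":0,"rz":0}]'
python3 where.py -32 90 195
```

```text
time_s: 5.6
eef_pos: [0.5388, 0.2898, 0.196]
tool_rot: [[0.569, 0.001, 0.823], [-0.823, 0.001, 0.569], [0.0, -1.0, 0.001]]
force: [-1.3, 1.2, -3.4]
width: 0.0254
t 5.6 world [538.8 289.8 196. ] cab [-32.   89.4 196. ] yaw -55.34 ytool_z [ 0.001  0.001 -1.   ] F [-1.3  1.2 -3.4] w 25.4 j [25.  7. 75.  0. 99. 80.]
tool shift [-0.6  1.  -0. ]
```

```bash

python3 -m handwheel '[{"jaw":200,"dx":12,"dy":0,"dz":0,"rx":0,"ry":0,"rz":0},{"jaw":200,"dx":12,"dy":0,"dz":0,"rx":0,"ry":0,"rz":0},{"jaw":200,"dx":12,"dy":0,"dz":0,"rx":0,"ry":0,"rz":0},{"jaw":200,"dx":12,"dy":0,"dz":0,"rx":0,"ry":0,"rz":0},{"jaw":200,"dx":11.5,"dy":0,"dz":0,"rx":0,"ry":0,"rz":0},{"jaw":200,"dx":0,"dy":0,"dz":0,"rx":0,"ry":0,"rz":0},{"jaw":200,"dx":0,"dy":0,"dz":0,"rx":0,"ry":0,"rz":0}]'
python3 where.py -32 30 195
```

```text
time_s: 6.48
eef_pos: [0.5729, 0.2414, 0.1957]
tool_rot: [[0.569, -0.0, 0.822], [-0.822, 0.002, 0.569], [-0.002, -1.0, 0.001]]
force: [-3.6, 3.5, 3.3]
width: 0.0252
t 6.47 world [572.9 241.4 195.7] cab [-31.4  30.2 195.7] yaw -55.31 ytool_z [-0.     0.002 -1.   ] F [-3.6  3.5  3.3] w 25.2 j [20.  8. 73.  0. 99. 75.]
tool shift [ 0.2  0.7 -0.6]
```

Moved 59.2 mm. Now reverse the arc down into the open notch.

```bash

python3 -m handwheel '[{"jaw":200,"dx":0,"dy":2.4,"dz":7.4,"rx":0,"ry":0,"rz":0},{"jaw":200,"dx":0,"dy":5,"dz":9.8,"rx":0,"ry":0,"rz":0},{"jaw":200,"dx":0,"dy":8.8,"dz":10.5,"rx":0,"ry":0,"rz":0},{"jaw":200,"dx":0,"dy":11.1,"dz":8.1,"rx":0,"ry":0,"rz":0},{"jaw":200,"dx":0,"dy":12.8,"dz":5,"rx":0,"ry":0,"rz":0},{"jaw":200,"dx":0,"dy":12,"dz":1.7,"rx":0,"ry":0,"rz":0},{"jaw":200,"dx":0,"dy":0,"dz":0,"rx":0,"ry":0,"rz":0}]'
python3 where.py 11 30 141
```

```text
time_s: 7.35
eef_pos: [0.6089, 0.2663, 0.1435]
tool_rot: [[0.569, 0.002, 0.822], [-0.822, 0.003, 0.569], [-0.001, -1.0, 0.004]]
force: [0.9, 6.7, 0.7]
width: 0.0254
t 7.35 world [608.9 266.3 143.5] cab [ 12.4  30.3 143.5] yaw -55.3 ytool_z [ 0.002  0.003 -1.   ] F [0.9 6.7 0.7] w 25.4 j [21. 15. 70.  0. 94. 76.]
tool shift [ 0.3  2.5 -1.4]
```

Release, then lift and look.

```bash

python3 -m handwheel '[{"jaw":90,"dx":0,"dy":0,"dz":0,"rx":0,"ry":0,"rz":0},{"jaw":90,"dx":0,"dy":0,"dz":0,"rx":0,"ry":0,"rz":0},{"jaw":90,"dx":0,"dy":0,"dz":0,"rx":0,"ry":0,"rz":0},{"jaw":90,"dx":0,"dy":-30,"dz":0,"rx":0,"ry":0,"rz":0},{"jaw":90,"dx":0,"dy":-40,"dz":0,"rx":0,"ry":0,"rz":0},{"jaw":90,"dx":0,"dy":-40,"dz":0,"rx":0,"ry":0,"rz":0},{"jaw":90,"dx":0,"dy":0,"dz":-50,"rx":0,"ry":0,"rz":0},{"jaw":90,"dx":0,"dy":0,"dz":-50,"rx":0,"ry":0,"rz":0}]'
python3 where.py -124 0 83
python3 - <<'E'
from h import *
s=grab('scene')['color']
o=cv2.resize(s[120:220,340:440],(600,600),interpolation=cv2.INTER_CUBIC)
cv2.imwrite('pics/open.png',cv2.cvtColor(cv2.convertScaleAbs(o,alpha=1.8),cv2.COLOR_RGB2BGR))
E
```

```text
time_s: 8.35
eef_pos: [0.5254, 0.2076, 0.253]
tool_rot: [[0.569, 0.001, 0.823], [-0.823, -0.0, 0.569], [0.0, -1.0, 0.0]]
force: [0.0, -0.3, 0.6]
width: 0.0554
t 8.35 world [525.4 207.6 253. ] cab [-89.7  29.4 253. ] yaw -55.35 ytool_z [ 0.001 -0.    -1.   ] F [ 0.  -0.3  0.6] w 55.4 j [ 18.  -0.  76.  -0. 104.  73.]
tool shift [ 29.3 170.  -34.3]
```

View pics/open.png

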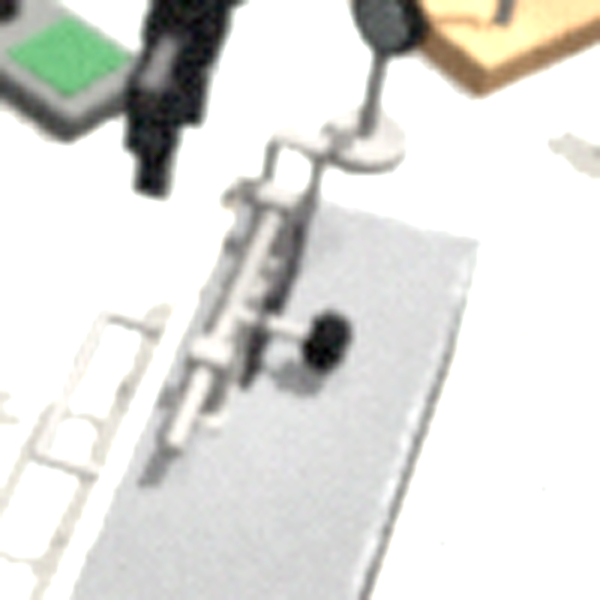

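```bash

python3 -m handwheel '[{"jaw":160,"dx":0,"dy":0,"dz":-35,"rx":0,"ry":0,"rz":0},{"jaw":160,"dx":30,"dy":0,"dz":0,"rx":0,"ry":-0.186,"rz":0},{"jaw":160,"dx":0,"dy":0,"dz":0,"rx":0,"ry":-0.186,"rz":0},{"jaw":160,"dx":0,"dy":0,"dz":0,"rx":0,"ry":-0.186,"rz":0},{"jaw":160,"dx":0,"dy":0,"dz":0,"rx":0,"ry":-0.186,"rz":0},{"jaw":160,"dx":0,"dy":0,"dz":0,"rx":0,"ry":-0.186,"rz":0},{"jaw":160,"dx":0,"dy":0,"dz":0,"rx":0,"ry":-0.186,"rz":0},{"jaw":160,"dx":0,"dy":0,"dz":0,"rx":0,"ry":-0.186,"rz":0}]'
python3 -m handwheel '[{"jaw":160,"dx":0,"dy":0,"dz":0,"rx":0,"ry":-0.186,"rz":0},{"jaw":160,"dx":0,"dy":40,"dz":0,"rx":0,"ry":-0.083,"rz":0},{"jaw":160,"dx":0,"dy":35,"dz":0,"rx":0,"ry":0,"rz":0},{"jaw":160,"dx":0,"dy":35,"dz":0,"rx":0,"ry":0,"rz":0},{"jaw":160,"dx":0,"dy":0,"dz":0,"rx":0,"ry":0,"rz":0},{"jaw":160,"dx":0,"dy":0,"dz":0,"rx":0,"ry":0,"rz":0}]'
python3 where.py -122 0 83
```

```text
time_s: 9.4
eef_pos: [0.5141, 0.1635, 0.2529]
tool_rot: [[0.942, 0.0, -0.335], [0.335, -0.0, 0.942], [0.0, -1.0, -0.0]]
force: [-0.1, -1.1, -0.8]
width: 0.0322
time_s: 10.15
eef_pos: [0.5146, 0.1637, 0.1445]
tool_rot: [[0.823, 0.002, -0.569], [0.569, 0.0, 0.823], [0.002, -1.0, -0.001]]
force: [0.9, -0.5, 0.3]
width: 0.032
t 10.15 world [514.6 163.7 144.5] cab [-123.5   -0.6  144.5] yaw 34.65 ytool_z [ 0.002  0.    -1.   ] F [ 0.9 -0.5  0.3] w 32.0 j [ 14.  -4.  91.  -0.  93. -21.]
tool shift [ 1.4 61.6  0.6]
```

```bash

python3 -m handwheel '[{"jaw":160,"dx":1.4,"dy":30,"dz":0,"rx":0,"ry":0,"rz":0},{"jaw":160,"dx":0,"dy":31,"dz":0,"rx":0,"ry":0,"rz":0},{"jaw":160,"dx":0,"dy":0,"dz":0,"rx":0,"ry":0,"rz":0},{"jaw":240,"dx":0,"dy":0,"dz":0,"rx":0,"ry":0,"rz":0},{"jaw":240,"dx":0,"dy":0,"dz":0,"rx":0,"ry":0,"rz":0},{"jaw":240,"dx":0,"dy":0,"dz":0,"rx":0,"ry":0,"rz":0},{"jaw":240,"dx":0,"dy":0,"dz":0,"rx":0,"ry":0,"rz":0}]' 40
python3 where.py -122 0 83
```

```text
time_s: 11.02
eef_pos: [0.5166, 0.165, 0.0848]
tool_rot: [[0.822, 0.005, -0.569], [0.569, 0.001, 0.822], [0.005, -1.0, -0.002]]
force: [0.4, 0.1, 6.2]
width: 0.0084
t 11.03 world [516.6 165.   84.8] cab [-121.2   -0.7   84.8] yaw 34.67 ytool_z [ 0.005  0.001 -1.   ] F [0.4 0.1 6.2] w 8.4 j [ 14.  -2.  95.   0.  87. -21.]
tool shift [-0.8  1.8  0.7]
```

```bash

python3 -m handwheel '[{"jaw":240,"dx":-13,"dy":0,"dz":0,"rx":0,"ry":0,"rz":0},{"jaw":240,"dx":-13,"dy":0,"dz":0,"rx":0,"ry":0,"rz":0},{"jaw":240,"dx":-13,"dy":0,"dz":0,"rx":0,"ry":0,"rz":0},{"jaw":240,"dx":-13,"dy":0,"dz":0,"rx":0,"ry":0,"rz":0},{"jaw":240,"dx":-13,"dy":0,"dz":0,"rx":0,"ry":0,"rz":0},{"jaw":240,"dx":-13,"dy":0,"dz":0,"rx":0,"ry":0,"rz":0},{"jaw":240,"dx":-13,"dy":0,"dz":0,"rx":0,"ry":0,"rz":0},{"jaw":240,"dx":-7,"dy":0,"dz":0,"rx":0,"ry":0,"rz":0}]' 
python3 -m handwheel '[{"jaw":240,"dx":-2,"dy":0,"dz":0,"rx":0,"ry":0,"rz":0},{"jaw":240,"dx":-1,"dy":0,"dz":0,"rx":0,"ry":0,"rz":0},{"jaw":240,"dx":0,"dy":0,"dz":0,"rx":0,"ry":0,"rz":0},{"jaw":240,"dx":0,"dy":0,"dz":0,"rx":0,"ry":0,"rz":0}]' 
python3 where.py -222 0 83
```

```text
time_s: 12.02
eef_pos: [0.4357, 0.1093, 0.0848]
tool_rot: [[0.822, 0.006, -0.569], [0.569, 0.002, 0.822], [0.006, -1.0, -0.001]]
force: [2.4, 4.3, 6.2]
width: 0.0085
time_s: 12.52
eef_pos: [0.4357, 0.1093, 0.0849]
tool_rot: [[0.822, 0.011, -0.57], [0.569, 0.006, 0.822], [0.012, -1.0, -0.002]]
force: [12.2, 8.2, -0.5]
width: 0.0085
t 12.53 world [435.7 109.3  84.9] cab [-219.4   -0.5   84.9] yaw 34.72 ytool_z [ 0.011  0.006 -1.   ] F [12.2  8.2 -0.5] w 8.5 j [ 10. -18. 109.   0.  88. -25.]
tool shift [-2.6  1.8  0.5]
```

```bash

python3 -m handwheel '[{"jaw":160,"dx":0,"dy":0,"dz":0,"rx":0,"ry":0,"rz":0},{"jaw":160,"dx":0,"dy":0,"dz":0,"rx":0,"ry":0,"rz":0},{"jaw":160,"dx":0,"dy":-30,"dz":0,"rx":0,"ry":0,"rz":0},{"jaw":160,"dx":0,"dy":-40,"dz":0,"rx":0,"ry":0,"rz":0},{"jaw":160,"dx":0,"dy":-40,"dz":0,"rx":0,"ry":0,"rz":0},{"jaw":60,"dx":0,"dy":-10,"dz":0,"rx":0,"ry":0,"rz":0},{"jaw":60,"dx":0,"dy":0,"dz":0,"rx":0,"ry":0,"rz":0}]' 
python3 where.py
cat > hold.py <<'E'
from h import *
def holders(d,name='x'):
    # foot outlines: bright square around dark column
    a=d['color'];g=cv2.cvtColor(a,cv2.COLOR_RGB2GRAY)
    return g
if __name__=='__main__':
    t=grab('top');s=grab('scene')
    o=np.hstack([cv2.resize(t['color'][170:280,330:450],(480,440),interpolation=cv2.INTER_CUBIC),cv2.resize(t['color'][120:260,190:330],(320,440))])
    cv2.imwrite('pics/h1.png',cv2.cvtColor(cv2.convertScaleAbs(o,alpha=1.35),cv2.COLOR_RGB2BGR))
    for n,d,W in(('top',t,[(345,170,450,260)]),('scene',s,[(180,195,290,300)])):
        g=cv2.cvtColor(d['color'],cv2.COLOR_RGB2GRAY);sat=cv2.cvtColor(d['color'],cv2.COLOR_RGB2HSV)[...,1]
        for u0,v0,u1,v1 in W:
            m=(g[v0:v1,u0:u1]<40).astype(np.uint8)
            k,l,st,c=cv2.connectedComponentsWithStats(m)
            for i in range(1,k):
                if st[i][4]>30:
                    ys,xs=np.nonzero(l==i);r=cv2.minAreaRect(np.c_[xs+u0,ys+v0].astype(np.float32))
                    print(n,st[i][:4]+[u0,v0,0,0],c[i]+[u0,v0],'mid z35',ray(d,*(c[i]+[u0,v0]),.037).round(4))
E
python3 hold.py
```

```text
time_s: 13.4
eef_pos: [0.4321, 0.1069, 0.2018]
tool_rot: [[0.823, 0.0, -0.569], [0.569, -0.0, 0.823], [0.0, -1.0, -0.0]]
force: [0.8, -1.1, -0.2]
width: 0.0647
t 13.4 world [432.1 106.9 201.8] cab [-223.7   -0.4  201.8] yaw 34.65 ytool_z [ 0. -0. -1.] F [ 0.8 -1.1 -0.2] w 64.7 j [ 10. -19.  98.  -0. 101. -25.]
top [418 183  10   9] [422.53225806 187.24193548] mid z35 [ 0.5864 -0.3397  0.037 ]
top [357 222   8   8] [360.56521739 225.63043478] mid z35 [ 0.4557 -0.1234  0.037 ]
top [427 234  10   7] [431.56666667 237.1       ] mid z35 [ 0.4151 -0.3616  0.037 ]
scene [266 208   7  14] [268.80519481 214.74025974] mid z35 [ 0.4495 -0.1198  0.037 ]
scene [193 231   9  15] [197.02222222 238.41111111] mid z35 [ 0.4096 -0.3579  0.037 ]
scene [224 267   8  15] [227.18390805 273.5862069 ] mid z35 [ 0.5787 -0.3369  0.037 ]
scene [275 269  15  13] [280.5        273.47058824] mid z35 [ 0.6653 -0.2048  0.037 ]
```

View pics/h1.png

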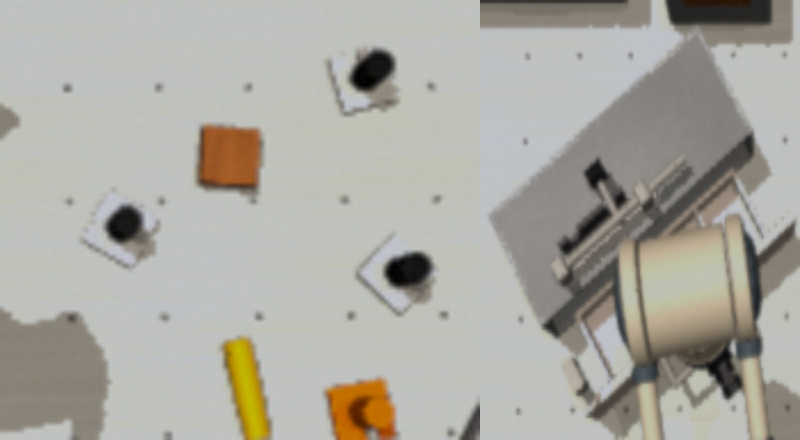

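```bash
python3 - <<'E'
from h import *
t=grab('top');s=grab('scene')
def R(d,u):
    M=np.array(d['R']);return -M.T@d['t'],M.T@np.array([(u[0]-d['cx'])/d['fx'],(u[1]-d['cy'])/d['fy'],1])
def tri(a,b):
    A=np.zeros((3,3));y=np.zeros(3)
    for d,u in((t,a),(s,b)):
        c,r=R(d,u);r/=np.linalg.norm(r);P=np.eye(3)-np.outer(r,r);A+=P;y+=P@c
    return np.linalg.solve(A,y)
H={'A':((360.57,225.63),(268.8,214.74),[(82,235),(132,267),(160,225)]),
'B':((431.57,237.1),(197.02,238.4),[(393,235),(358,271),(401,314)]),
'C':((422.53,187.24),(227.18,273.59),[(328,60),(345,113),(397,102)])}
for k,(a,b,f) in H.items():
    p=[ray(t,330+x/4,170+y/4,.010)[:2] for x,y in f]
    print(k,'tri',tri(a,b).round(4),'foot c',((p[0]+p[2])/2).round(4),'sides',[np.linalg.norm(p[i+1]-p[i]).round(4) for i in(0,1)],'yaw',[np.degrees(np.arctan2(*(p[i+1]-p[i])[::-1])).round(1)%90 for i in (0,1)])
E
```

```text
A tri [ 0.4549 -0.1226  0.0443] foot c [ 0.4524 -0.1252] sides [np.float64(0.0505), np.float64(0.0437)] yaw [np.float64(56.599999999999994), np.float64(55.1)]
B tri [ 0.4147 -0.3594  0.0438] foot c [ 0.4125 -0.3608] sides [np.float64(0.0441), np.float64(0.0509)] yaw [np.float64(44.099999999999994), np.float64(43.5)]
C tri [ 0.5845 -0.338   0.0455] foot c [ 0.5814 -0.3395] sides [np.float64(0.0489), np.float64(0.0469)] yaw [np.float64(15.0), np.float64(11.599999999999994)]
```

```bash

python3 -m handwheel '[{"jaw":60,"dx":0,"dy":0,"dz":0,"rx":0,"ry":-0.186,"rz":0},{"jaw":60,"dx":0,"dy":0,"dz":0,"rx":0,"ry":-0.186,"rz":0},{"jaw":60,"dx":0,"dy":0,"dz":0,"rx":0,"ry":0,"rz":0}]' 
python3 where.py 453.7 -124 150 w
```

```text
time_s: 13.98
eef_pos: [0.4316, 0.107, 0.2007]
tool_rot: [[0.561, -0.002, -0.828], [0.828, -0.0, 0.561], [-0.001, -1.0, 0.001]]
force: [0.1, 0.2, 0.0]
width: 0.065
t 13.97 world [431.6 107.  200.7] cab [-2.240e+02 -2.000e-01  2.007e+02] yaw 55.88 ytool_z [-0.002 -0.    -1.   ] F [0.1 0.2 0. ] w 65.0 j [ 10. -19.  98.  -0. 101. -46.]
tool shift [-178.8   50.7 -147.9]
```

```bash

python3 -m handwheel '[{"jaw":60,"dx":-36,"dy":0,"dz":-30,"rx":0,"ry":0,"rz":0},{"jaw":60,"dx":-36,"dy":0,"dz":-30,"rx":0,"ry":0,"rz":0},{"jaw":60,"dx":-36,"dy":0,"dz":-30,"rx":0,"ry":0,"rz":0},{"jaw":60,"dx":-36,"dy":0,"dz":-30,"rx":0,"ry":0,"rz":0},{"jaw":60,"dx":-35,"dy":0,"dz":-28,"rx":0,"ry":0,"rz":0},{"jaw":60,"dx":0,"dy":50,"dz":0,"rx":0,"ry":0,"rz":0},{"jaw":60,"dx":0,"dy":0,"dz":0,"rx":0,"ry":0,"rz":0},{"jaw":60,"dx":0,"dy":0,"dz":0,"rx":0,"ry":0,"rz":0}]' 
python3 where.py 453.7 -124 60 w
cat > hl.py <<'E'
# where are the black columns now (scene view, mid column)
from h import *
d=grab('scene');g=cv2.cvtColor(d['color'],cv2.COLOR_RGB2GRAY)
u0,v0,u1,v1=150,180,330,330
k,l,st,c=cv2.connectedComponentsWithStats((g[v0:v1,u0:u1]<40).astype(np.uint8))
for i in range(1,k):
    if 40<st[i][4]<400: print((c[i]+[u0,v0]).round(1),st[i][4],ray(d,*(c[i]+[u0,v0]),.044)[:2].round(4))
E
python3 hl.py
```

```text
time_s: 14.98
eef_pos: [0.4548, -0.1238, 0.153]
tool_rot: [[0.56, 0.0, -0.828], [0.828, -0.0, 0.56], [0.0, -1.0, -0.0]]
force: [-0.4, 0.4, 0.7]
width: 0.0649
t 14.97 world [ 454.8 -123.8  153. ] cab [-336.2 -203.2  153. ] yaw 55.91 ytool_z [ 0. -0. -1.] F [-0.4  0.4  0.7] w 64.9 j [-19. -15. 100.   0.  95. -75.]
tool shift [-0.8 93.   0.8]
[265.3 183.4] 189 [ 0.3242 -0.0608]
[268.8 214.7] 78 [ 0.4547 -0.1224]
[197.  238.5] 90 [ 0.4154 -0.3593]
[227.2 273.6] 87 [ 0.5834 -0.3382]
[280.7 273.4] 67 [ 0.6693 -0.2063]
[152.2 323.5] 71 [ 0.6139 -0.5779]
```

```bash

python3 -m handwheel '[{"jaw":60,"dx":0,"dy":40,"dz":0,"rx":0,"ry":0,"rz":0},{"jaw":60,"dx":0,"dy":40,"dz":0,"rx":0,"ry":0,"rz":0},{"jaw":60,"dx":0,"dy":13,"dz":0,"rx":0,"ry":0,"rz":0},{"jaw":60,"dx":0,"dy":0,"dz":0,"rx":0,"ry":0,"rz":0},{"jaw":210,"dx":0,"dy":0,"dz":0,"rx":0,"ry":0,"rz":0},{"jaw":210,"dx":0,"dy":0,"dz":0,"rx":0,"ry":0,"rz":0},{"jaw":210,"dx":0,"dy":0,"dz":0,"rx":0,"ry":0,"rz":0},{"jaw":210,"dx":0,"dy":0,"dz":0,"rx":0,"ry":0,"rz":0}]' 50
python3 where.py
```

```text
time_s: 16.02
eef_pos: [0.4555, -0.1244, 0.0606]
tool_rot: [[0.559, 0.003, -0.829], [0.829, -0.001, 0.559], [0.001, -1.0, -0.003]]
force: [0.6, 0.5, 6.2]
width: 0.0246
t 16.02 world [ 455.5 -124.4   60.6] cab [-335.8 -204.1   60.6] yaw 55.98 ytool_z [ 0.003 -0.001 -1.   ] F [0.6 0.5 6.2] w 24.6 j [-19. -12. 107.   0.  85. -75.]
```

```bash

python3 -m handwheel '[{"jaw":210,"dx":0,"dy":-20,"dz":0,"rx":0,"ry":0,"rz":0},{"jaw":210,"dx":0,"dy":-40,"dz":0,"rx":0,"ry":0,"rz":0},{"jaw":210,"dx":0,"dy":-40,"dz":0,"rx":0,"ry":0,"rz":0},{"jaw":210,"dx":0,"dy":-35,"dz":0,"rx":0,"ry":0.186,"rz":0},{"jaw":210,"dx":0,"dy":0,"dz":0,"rx":0,"ry":0.186,"rz":0},{"jaw":210,"dx":0,"dy":0,"dz":0,"rx":0,"ry":0,"rz":0}]' 
python3 where.py -121 34 120;python3 hl.py
```

```text
time_s: 16.77
eef_pos: [0.4544, -0.1242, 0.1938]
tool_rot: [[0.822, -0.0, -0.57], [0.57, -0.0, 0.822], [-0.0, -1.0, 0.0]]
force: [-0.2, 0.9, -1.6]
width: 0.0248
t 16.77 world [ 454.4 -124.2  193.8] cab [-336.6 -203.3  193.8] yaw 34.75 ytool_z [-0. -0. -1.] F [-0.2  0.9 -1.6] w 24.8 j [-19. -15.  96.  -0.  99. -54.]
tool shift [216.1  73.8 236.8]
[266.6 185.6] 150 [ 0.3357 -0.0623]
[197.  238.4] 92 [ 0.415  -0.3591]
[227.2 273.6] 88 [ 0.5835 -0.3381]
[280.4 273.5] 67 [ 0.6692 -0.2071]
[152.2 323.7] 66 [ 0.6143 -0.5781]
```

```bash

python3 -m handwheel '[{"jaw":210,"dx":36,"dy":0,"dz":40,"rx":0,"ry":0,"rz":0},{"jaw":210,"dx":36,"dy":0,"dz":40,"rx":0,"ry":0,"rz":0},{"jaw":210,"dx":36,"dy":0,"dz":40,"rx":0,"ry":0,"rz":0},{"jaw":210,"dx":36,"dy":0,"dz":40,"rx":0,"ry":0,"rz":0},{"jaw":210,"dx":36,"dy":0,"dz":40,"rx":0,"ry":0,"rz":0},{"jaw":210,"dx":36,"dy":0,"dz":36.8,"rx":0,"ry":0,"rz":0},{"jaw":210,"dx":0,"dy":0,"dz":0,"rx":0,"ry":0,"rz":0},{"jaw":210,"dx":0,"dy":0,"dz":0,"rx":0,"ry":0,"rz":0}]' 
python3 where.py -121 34 80
python3 - <<'E'
from h import *
s=grab('scene')['color']
o=cv2.resize(s[130:250,310:430],(600,600),interpolation=cv2.INTER_CUBIC)
cv2.imwrite('pics/pl.png',cv2.cvtColor(cv2.convertScaleAbs(o,alpha=1.6),cv2.COLOR_RGB2BGR))
E
```

```text
time_s: 17.82
eef_pos: [0.4971, 0.1932, 0.1928]
tool_rot: [[0.821, -0.002, -0.571], [0.571, -0.001, 0.821], [-0.002, -1.0, 0.0]]
force: [-0.9, 0.3, -2.1]
width: 0.0249
t 17.82 world [497.1 193.2 192.8] cab [-121.1   33.6  192.8] yaw 34.82 ytool_z [-0.002 -0.001 -1.   ] F [-0.9  0.3 -2.1] w 24.9 j [ 18.  -5.  87.  -0.  98. -17.]
tool shift [  0.4 112.8   0.4]
```

View pics/pl.png

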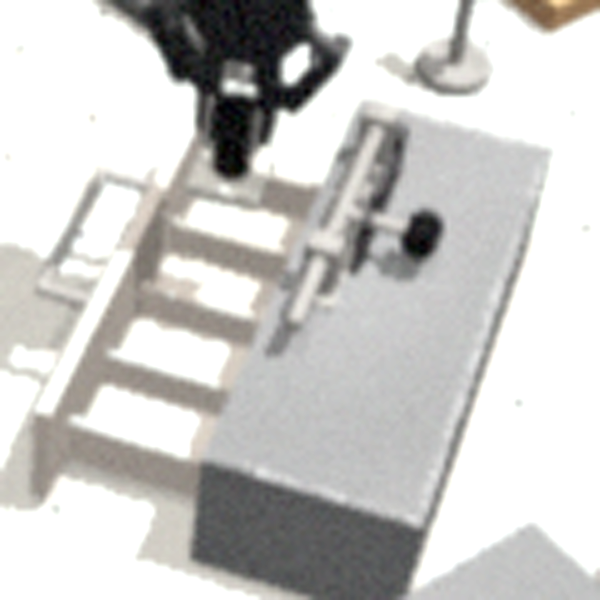

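```bash

python3 -m handwheel '[{"jaw":210,"dx":0,"dy":40,"dz":0,"rx":0,"ry":0,"rz":0},{"jaw":210,"dx":0,"dy":40,"dz":0,"rx":0,"ry":0,"rz":0},{"jaw":210,"dx":0,"dy":25,"dz":0,"rx":0,"ry":0,"rz":0},{"jaw":210,"dx":0,"dy":6,"dz":0,"rx":0,"ry":0,"rz":0},{"jaw":210,"dx":0,"dy":4,"dz":0,"rx":0,"ry":0,"rz":0},{"jaw":210,"dx":0,"dy":0,"dz":0,"rx":0,"ry":0,"rz":0}]' 
python3 where.py -121 34 77
```

```text
time_s: 18.62
eef_pos: [0.4982, 0.1933, 0.0801]
tool_rot: [[0.823, 0.002, -0.569], [0.569, 0.001, 0.823], [0.002, -1.0, -0.001]]
force: [0.1, -0.3, -1.5]
width: 0.0248
t 18.62 world [498.2 193.3  80.1] cab [-120.2   33.1   80.1] yaw 34.65 ytool_z [ 0.002  0.001 -1.   ] F [ 0.1 -0.3 -1.5] w 24.8 j [ 18.  -3.  96.  -0.  86. -17.]
tool shift [-0.8  3.1  0.9]
```

```bash

python3 -m handwheel '[{"jaw":210,"dx":0,"dy":3,"dz":0.8,"rx":0,"ry":0,"rz":0},{"jaw":210,"dx":0,"dy":0,"dz":0,"rx":0,"ry":0,"rz":0},{"jaw":150,"dx":0,"dy":0,"dz":0,"rx":0,"ry":0,"rz":0},{"jaw":150,"dx":0,"dy":0,"dz":0,"rx":0,"ry":0,"rz":0},{"jaw":150,"dx":0,"dy":-20,"dz":0,"rx":0,"ry":0,"rz":0},{"jaw":150,"dx":0,"dy":-40,"dz":0,"rx":0,"ry":0,"rz":0},{"jaw":60,"dx":0,"dy":-50,"dz":0,"rx":0,"ry":0,"rz":0},{"jaw":60,"dx":0,"dy":-10,"dz":0,"rx":0,"ry":-0.165,"rz":0}]' 
python3 -m handwheel '[{"jaw":60,"dx":0,"dy":0,"dz":0,"rx":0,"ry":0,"rz":0},{"jaw":60,"dx":0,"dy":0,"dz":0,"rx":0,"ry":0,"rz":0}]' 
python3 where.py 414 -360 150 w; python3 hl.py
```

```text
time_s: 19.62
eef_pos: [0.4986, 0.1946, 0.2026]
tool_rot: [[0.715, 0.009, -0.699], [0.699, 0.003, 0.715], [0.008, -1.0, -0.004]]
force: [0.3, 0.1, -0.1]
width: 0.0652
time_s: 19.88
eef_pos: [0.4968, 0.194, 0.1954]
tool_rot: [[0.72, -0.001, -0.694], [0.694, -0.0, 0.72], [-0.001, -1.0, 0.0]]
force: [0.2, -0.2, -0.4]
width: 0.0657
t 19.88 world [496.8 194.  195.4] cab [-121.    34.5  195.4] yaw 43.95 ytool_z [-0.001 -0.    -1.   ] F [ 0.2 -0.2 -0.4] w 65.7 j [ 18.  -5.  87.  -0.  98. -26.]
tool shift [-444.1   45.7 -341.5]
[197.  238.5] 91 [ 0.4153 -0.3592]
[227.2 273.6] 87 [ 0.5832 -0.3382]
[280.3 273.6] 66 [ 0.6693 -0.2075]
[152.2 323.4] 67 [ 0.6134 -0.578 ]
```

```bash

python3 -m handwheel '[{"jaw":60,"dx":-44.4,"dy":0,"dz":-34.1,"rx":0,"ry":0,"rz":0},{"jaw":60,"dx":-44.4,"dy":0,"dz":-34.1,"rx":0,"ry":0,"rz":0},{"jaw":60,"dx":-44.4,"dy":0,"dz":-34.1,"rx":0,"ry":0,"rz":0},{"jaw":60,"dx":-44.4,"dy":0,"dz":-34.1,"rx":0,"ry":0,"rz":0},{"jaw":60,"dx":-44.4,"dy":0,"dz":-34.1,"rx":0,"ry":0,"rz":0},{"jaw":60,"dx":-44.4,"dy":0,"dz":-34.1,"rx":0,"ry":0,"rz":0},{"jaw":60,"dx":-44.4,"dy":0,"dz":-34.1,"rx":0,"ry":0,"rz":0},{"jaw":60,"dx":-44.4,"dy":0,"dz":-34.1,"rx":0,"ry":0,"rz":0}]' 
python3 -m handwheel '[{"jaw":60,"dx":-44.4,"dy":0,"dz":-34.1,"rx":0,"ry":0,"rz":0},{"jaw":60,"dx":-44.4,"dy":0,"dz":-34.1,"rx":0,"ry":0,"rz":0},{"jaw":60,"dx":0,"dy":45,"dz":0,"rx":0,"ry":0,"rz":0},{"jaw":60,"dx":0,"dy":0,"dz":0,"rx":0,"ry":0,"rz":0},{"jaw":60,"dx":0,"dy":0,"dz":0,"rx":0,"ry":0,"rz":0}]' 
python3 where.py 414 -360 60.5 w; python3 hl.py
```

```text
time_s: 20.92
eef_pos: [0.4311, -0.2505, 0.1948]
tool_rot: [[0.719, -0.001, -0.695], [0.695, 0.001, 0.719], [-0.0, -1.0, 0.002]]
force: [1.0, 0.9, 0.1]
width: 0.065
time_s: 21.55
eef_pos: [0.4159, -0.3593, 0.1515]
tool_rot: [[0.718, -0.0, -0.696], [0.696, 0.0, 0.718], [0.0, -1.0, 0.0]]
force: [-0.0, 0.5, 0.6]
width: 0.0652
t 21.55 world [ 415.9 -359.3  151.5] cab [-501.9 -374.8  151.5] yaw 44.12 ytool_z [-0.  0. -1.] F [-0.   0.5  0.6] w 65.2 j [-44.  -2.  88.   0.  94. -88.]
tool shift [-1.9 91.   0.7]
[197.  238.2] 92 [ 0.4145 -0.3588]
[157.9 248. ] 65 [ 0.3831 -0.4743]
[227.2 273.6] 88 [ 0.5833 -0.3383]
[280.3 273.5] 68 [ 0.6692 -0.2074]
[152.2 323.6] 65 [ 0.614  -0.5781]
```

```bash

python3 -m handwheel '[{"jaw":60,"dx":-1.5,"dy":40,"dz":0,"rx":0,"ry":0,"rz":0},{"jaw":60,"dx":0,"dy":40,"dz":0,"rx":0,"ry":0,"rz":0},{"jaw":60,"dx":0,"dy":11,"dz":0,"rx":0,"ry":0,"rz":0},{"jaw":60,"dx":0,"dy":0,"dz":0,"rx":0,"ry":0,"rz":0},{"jaw":210,"dx":0,"dy":0,"dz":0,"rx":0,"ry":0,"rz":0},{"jaw":210,"dx":0,"dy":0,"dz":0,"rx":0,"ry":0,"rz":0},{"jaw":210,"dx":0,"dy":0,"dz":0,"rx":0,"ry":0,"rz":0},{"jaw":210,"dx":0,"dy":0,"dz":0,"rx":0,"ry":0,"rz":0}]' 50
python3 where.py
python3 -m handwheel '[{"jaw":210,"dx":0,"dy":-20,"dz":0,"rx":0,"ry":0,"rz":0},{"jaw":210,"dx":0,"dy":-40,"dz":0,"rx":0,"ry":0,"rz":0},{"jaw":210,"dx":0,"dy":-40,"dz":0,"rx":0,"ry":0,"rz":0},{"jaw":210,"dx":0,"dy":-35,"dz":0,"rx":0,"ry":0.166,"rz":0},{"jaw":210,"dx":0,"dy":0,"dz":0,"rx":0,"ry":0,"rz":0},{"jaw":210,"dx":0,"dy":0,"dz":0,"rx":0,"ry":0,"rz":0}]' 
python3 where.py -121 -34 120;python3 hl.py
```

```text
time_s: 22.6
eef_pos: [0.4154, -0.3614, 0.0618]
tool_rot: [[0.718, 0.002, -0.696], [0.696, -0.002, 0.718], [0.0, -1.0, -0.003]]
force: [1.5, 1.2, 6.2]
width: 0.0249
t 22.6 world [ 415.4 -361.4   61.8] cab [-503.5 -376.3   61.8] yaw 44.12 ytool_z [ 0.002 -0.002 -1.   ] F [1.5 1.2 6.2] w 24.9 j [-45.   0.  95.   0.  84. -89.]
time_s: 23.35
eef_pos: [0.4142, -0.3605, 0.1935]
tool_rot: [[0.822, -0.001, -0.57], [0.57, 0.001, 0.822], [-0.0, -1.0, 0.002]]
force: [0.0, -0.1, -3.6]
width: 0.0246
t 23.35 world [ 414.2 -360.5  193.5] cab [-504.  -374.9  193.5] yaw 34.76 ytool_z [-0.001  0.001 -1.   ] F [ 0.  -0.1 -3.6] w 24.6 j [-45.  -3.  85.  -0.  98. -79.]
tool shift [383.8  74.  339.9]
[157.9 247.9] 68 [ 0.3827 -0.4745]
[227.2 273.6] 86 [ 0.5832 -0.3381]
[280.6 273.4] 67 [ 0.6691 -0.2065]
[152.3 324. ] 63 [ 0.6154 -0.5782]
```

```bash

python3 -m handwheel '[{"jaw":210,"dx":42.6,"dy":0,"dz":37.8,"rx":0,"ry":0,"rz":0},{"jaw":210,"dx":42.6,"dy":0,"dz":37.8,"rx":0,"ry":0,"rz":0},{"jaw":210,"dx":42.6,"dy":0,"dz":37.8,"rx":0,"ry":0,"rz":0},{"jaw":210,"dx":42.6,"dy":0,"dz":37.8,"rx":0,"ry":0,"rz":0},{"jaw":210,"dx":42.6,"dy":0,"dz":37.8,"rx":0,"ry":0,"rz":0},{"jaw":210,"dx":42.6,"dy":0,"dz":37.8,"rx":0,"ry":0,"rz":0},{"jaw":210,"dx":42.6,"dy":0,"dz":37.8,"rx":0,"ry":0,"rz":0},{"jaw":210,"dx":42.6,"dy":0,"dz":37.8,"rx":0,"ry":0,"rz":0}]' 
python3 -m handwheel '[{"jaw":210,"dx":42.6,"dy":0,"dz":37.8,"rx":0,"ry":0,"rz":0},{"jaw":210,"dx":0,"dy":0,"dz":0,"rx":0,"ry":0,"rz":0},{"jaw":210,"dx":0,"dy":35,"dz":0,"rx":0,"ry":0,"rz":0},{"jaw":210,"dx":0,"dy":0,"dz":0,"rx":0,"ry":0,"rz":0}]' 
python3 where.py -121 -34 80
python3 - <<'E'
from h import *
s=grab('scene')['color']
o=cv2.resize(s[130:250,310:430],(600,600),interpolation=cv2.INTER_CUBIC)
cv2.imwrite('pics/pl2.png',cv2.cvtColor(cv2.convertScaleAbs(o,alpha=1.3),cv2.COLOR_RGB2BGR))
E
```

```text
time_s: 24.4
eef_pos: [0.5227, 0.0834, 0.1925]
tool_rot: [[0.822, -0.003, -0.569], [0.569, -0.001, 0.822], [-0.003, -1.0, 0.002]]
force: [1.2, -0.8, -2.5]
width: 0.0246
time_s: 24.9
eef_pos: [0.5346, 0.136, 0.1548]
tool_rot: [[0.823, -0.009, -0.568], [0.568, -0.002, 0.823], [-0.009, -1.0, 0.004]]
force: [-0.2, -0.7, -2.6]
width: 0.0247
t 24.9 world [534.6 136.  154.8] cab [-122.8  -34.8  154.8] yaw 34.64 ytool_z [-0.009 -0.002 -1.   ] F [-0.2 -0.7 -2.6] w 24.7 j [ 11.  -2.  87.  -0.  95. -24.]
tool shift [ 2.5 74.8  0.5]
```

View pics/pl2.png

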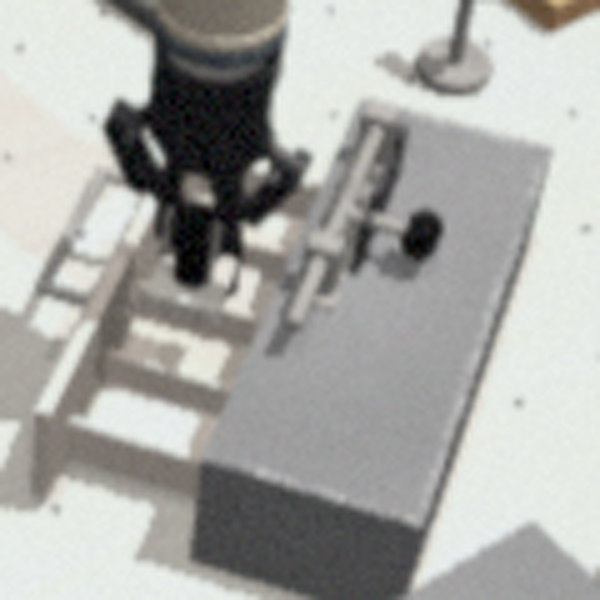

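```bash

python3 -m handwheel '[{"jaw":210,"dx":1.5,"dy":35,"dz":0.5,"rx":0,"ry":0,"rz":0},{"jaw":210,"dx":0,"dy":30,"dz":0,"rx":0,"ry":0,"rz":0},{"jaw":210,"dx":0,"dy":6,"dz":0,"rx":0,"ry":0,"rz":0},{"jaw":210,"dx":0,"dy":2,"dz":0,"rx":0,"ry":0,"rz":0},{"jaw":210,"dx":0,"dy":0,"dz":0,"rx":0,"ry":0,"rz":0}]' 
python3 where.py -121 -34 78
```

```text
time_s: 25.58
eef_pos: [0.5388, 0.1382, 0.0888]
tool_rot: [[0.823, 0.003, -0.568], [0.568, 0.0, 0.823], [0.003, -1.0, -0.001]]
force: [-0.1, -0.9, -2.2]
width: 0.0246
t 25.57 world [538.8 138.2  88.8] cab [-118.1  -35.3   88.8] yaw 34.6 ytool_z [ 0.003  0.    -1.   ] F [-0.1 -0.9 -2.2] w 24.6 j [ 11.   0.  92.  -0.  87. -24.]
tool shift [-3.  10.8  1.3]
```

```bash

python3 -m handwheel '[{"jaw":210,"dx":-2,"dy":8,"dz":1.3,"rx":0,"ry":0,"rz":0},{"jaw":210,"dx":0,"dy":2,"dz":0,"rx":0,"ry":0,"rz":0},{"jaw":210,"dx":0,"dy":0,"dz":0,"rx":0,"ry":0,"rz":0}]' 
python3 where.py -121 -34 78
```

```text
time_s: 25.95
eef_pos: [0.5356, 0.1383, 0.0777]
tool_rot: [[0.823, 0.001, -0.568], [0.568, 0.0, 0.823], [0.001, -1.0, -0.0]]
force: [-3.1, 0.6, 3.3]
width: 0.025
t 25.95 world [535.6 138.3  77.7] cab [-120.7  -33.4   77.7] yaw 34.62 ytool_z [ 0.001  0.    -1.   ] F [-3.1  0.6  3.3] w 25.0 j [ 11.   0.  94.   0.  86. -24.]
tool shift [-0.3 -0.3 -0.6]
```

```bash

python3 -m handwheel '[{"jaw":150,"dx":0,"dy":0,"dz":0,"rx":0,"ry":0,"rz":0},{"jaw":150,"dx":0,"dy":0,"dz":0,"rx":0,"ry":0,"rz":0},{"jaw":150,"dx":0,"dy":-20,"dz":0,"rx":0,"ry":0,"rz":0},{"jaw":150,"dx":0,"dy":-40,"dz":0,"rx":0,"ry":0,"rz":0},{"jaw":60,"dx":0,"dy":-50,"dz":0,"rx":0,"ry":0,"rz":0},{"jaw":60,"dx":0,"dy":-8,"dz":0,"rx":0,"ry":0.184,"rz":0},{"jaw":60,"dx":0,"dy":0,"dz":0,"rx":0,"ry":0.184,"rz":0},{"jaw":60,"dx":0,"dy":0,"dz":0,"rx":0,"ry":0,"rz":0}]' 
python3 where.py 583 -338.5 150 w; python3 hl.py
```

```text
time_s: 26.95
eef_pos: [0.5358, 0.1382, 0.1965]
tool_rot: [[0.972, 0.002, -0.235], [0.235, 0.0, 0.972], [0.002, -1.0, -0.0]]
force: [0.3, 0.1, 0.4]
width: 0.0653
t 26.95 world [535.8 138.2 196.5] cab [-120.6  -33.6  196.5] yaw 13.62 ytool_z [ 0.002  0.    -1.   ] F [0.3 0.1 0.4] w 65.3 j [11. -2. 84. -0. 98. -3.]
tool shift [ -66.5   46.4 -474.4]
[227.2 273.5] 86 [ 0.5831 -0.3379]
[280.6 273.5] 67 [ 0.6695 -0.2068]
[152.3 323.7] 65 [ 0.6146 -0.578 ]
```

```bash

python3 -m handwheel '[{"jaw":60,"dx":-7.4,"dy":0,"dz":-52.7,"rx":0,"ry":0,"rz":0},{"jaw":60,"dx":-7.4,"dy":0,"dz":-52.7,"rx":0,"ry":0,"rz":0},{"jaw":60,"dx":-7.4,"dy":0,"dz":-52.7,"rx":0,"ry":0,"rz":0},{"jaw":60,"dx":-7.4,"dy":0,"dz":-52.7,"rx":0,"ry":0,"rz":0},{"jaw":60,"dx":-7.4,"dy":0,"dz":-52.7,"rx":0,"ry":0,"rz":0},{"jaw":60,"dx":-7.4,"dy":0,"dz":-52.7,"rx":0,"ry":0,"rz":0},{"jaw":60,"dx":-7.4,"dy":0,"dz":-52.7,"rx":0,"ry":0,"rz":0},{"jaw":60,"dx":-7.4,"dy":0,"dz":-52.7,"rx":0,"ry":0,"rz":0}]' 
python3 -m handwheel '[{"jaw":60,"dx":-7.4,"dy":0,"dz":-52.7,"rx":0,"ry":0,"rz":0},{"jaw":60,"dx":0,"dy":45,"dz":0,"rx":0,"ry":0,"rz":0},{"jaw":60,"dx":0,"dy":0,"dz":0,"rx":0,"ry":0,"rz":0},{"jaw":60,"dx":0,"dy":0,"dz":0,"rx":0,"ry":0,"rz":0}]' 
python3 where.py 583 -338.5 60.5 w; python3 hl.py
```

```text
time_s: 28.0
eef_pos: [0.5765, -0.2873, 0.1951]
tool_rot: [[0.971, 0.0, -0.238], [0.238, 0.0, 0.971], [0.0, -1.0, 0.0]]
force: [0.3, 0.9, 0.1]
width: 0.0653
time_s: 28.5
eef_pos: [0.582, -0.3381, 0.1511]
tool_rot: [[0.972, 0.0, -0.236], [0.236, -0.0, 0.972], [0.0, -1.0, -0.0]]
force: [0.3, -0.3, 0.3]
width: 0.0656
t 28.5 world [ 582.  -338.1  151.1] cab [-353.2 -451.8  151.1] yaw 13.65 ytool_z [ 0. -0. -1.] F [ 0.3 -0.3  0.3] w 65.6 j [-33.  17.  68.   0.  95. -47.]
tool shift [ 0.9 90.6 -0.6]
[227.2 273.5] 86 [ 0.583  -0.3381]
[280.5 273.4] 66 [ 0.669  -0.2067]
[152.2 323.5] 66 [ 0.6137 -0.5781]
```

```bash

python3 -m handwheel '[{"jaw":60,"dx":1,"dy":40,"dz":0,"rx":0,"ry":0,"rz":0},{"jaw":60,"dx":0,"dy":40,"dz":0,"rx":0,"ry":0,"rz":0},{"jaw":60,"dx":0,"dy":10.5,"dz":0,"rx":0,"ry":0,"rz":0},{"jaw":60,"dx":0,"dy":0,"dz":0,"rx":0,"ry":0,"rz":0},{"jaw":210,"dx":0,"dy":0,"dz":0,"rx":0,"ry":0,"rz":0},{"jaw":210,"dx":0,"dy":0,"dz":0,"rx":0,"ry":0,"rz":0},{"jaw":210,"dx":0,"dy":0,"dz":0,"rx":0,"ry":0,"rz":0},{"jaw":210,"dx":0,"dy":0,"dz":0,"rx":0,"ry":0,"rz":0}]' 50
python3 where.py
python3 -m handwheel '[{"jaw":210,"dx":0,"dy":-20,"dz":0,"rx":0,"ry":0,"rz":0},{"jaw":210,"dx":0,"dy":-40,"dz":0,"rx":0,"ry":0,"rz":0},{"jaw":210,"dx":0,"dy":-40,"dz":0,"rx":0,"ry":0,"rz":0},{"jaw":210,"dx":0,"dy":-35,"dz":0,"rx":0,"ry":-0.184,"rz":0},{"jaw":210,"dx":0,"dy":0,"dz":0,"rx":0,"ry":-0.183,"rz":0},{"jaw":210,"dx":0,"dy":0,"dz":0,"rx":0,"ry":0,"rz":0}]' 
python3 where.py -121 -102 120;python3 hl.py
```

```text
time_s: 29.55
eef_pos: [0.5836, -0.3388, 0.0616]
tool_rot: [[0.972, 0.003, -0.234], [0.234, -0.002, 0.972], [0.003, -1.0, -0.002]]
force: [0.8, 0.1, 6.0]
width: 0.0249
t 29.55 world [ 583.6 -338.8   61.6] cab [-352.3 -453.3   61.6] yaw 13.53 ytool_z [ 0.003 -0.002 -1.   ] F [0.8 0.1 6. ] w 24.9 j [-33.  19.  74.   0.  86. -47.]
time_s: 30.3
eef_pos: [0.5825, -0.3384, 0.1951]
tool_rot: [[0.825, -0.0, -0.566], [0.566, -0.0, 0.825], [-0.0, -1.0, -0.0]]
force: [-0.8, -0.4, -2.2]
width: 0.0248
t 30.3 world [ 582.5 -338.4  195.1] cab [-353.  -452.3  195.1] yaw 34.45 ytool_z [-0. -0. -1.] F [-0.8 -0.4 -2.2] w 24.8 j [-33.  17.  64.  -0. 100. -67.]
tool shift [230.9  75.  351. ]
[218.6 192. ] 45 [ 0.2718 -0.2153]
[280.6 273.4] 66 [ 0.6692 -0.2064]
[152.4 323.7] 67 [ 0.6146 -0.5778]
```

```bash

python3 -m handwheel '[{"jaw":210,"dx":28.9,"dy":0,"dz":43.9,"rx":0,"ry":0,"rz":0},{"jaw":210,"dx":28.9,"dy":0,"dz":43.9,"rx":0,"ry":0,"rz":0},{"jaw":210,"dx":28.9,"dy":0,"dz":43.9,"rx":0,"ry":0,"rz":0},{"jaw":210,"dx":28.9,"dy":0,"dz":43.9,"rx":0,"ry":0,"rz":0},{"jaw":210,"dx":28.9,"dy":0,"dz":43.9,"rx":0,"ry":0,"rz":0},{"jaw":210,"dx":28.9,"dy":0,"dz":43.9,"rx":0,"ry":0,"rz":0},{"jaw":210,"dx":28.9,"dy":0,"dz":43.9,"rx":0,"ry":0,"rz":0},{"jaw":210,"dx":28.9,"dy":0,"dz":43.9,"rx":0,"ry":0,"rz":0}]' 
python3 -m handwheel '[{"jaw":210,"dx":0,"dy":0,"dz":0,"rx":0,"ry":0,"rz":0},{"jaw":210,"dx":0,"dy":0,"dz":0,"rx":0,"ry":0,"rz":0},{"jaw":210,"dx":0,"dy":35,"dz":0,"rx":0,"ry":0,"rz":0},{"jaw":210,"dx":0,"dy":0,"dz":0,"rx":0,"ry":0,"rz":0},{"jaw":210,"dx":0,"dy":0,"dz":0,"rx":0,"ry":0,"rz":0}]' 
python3 where.py -121 -102 80
python3 - <<'E'
from h import *
s=grab('scene')['color']
o=cv2.resize(s[130:250,310:430],(600,600),interpolation=cv2.INTER_CUBIC)
cv2.imwrite('pics/pl3.png',cv2.cvtColor(cv2.convertScaleAbs(o,alpha=1.3),cv2.COLOR_RGB2BGR))
E
```

```text
time_s: 31.35
eef_pos: [0.5731, 0.0836, 0.1935]
tool_rot: [[0.826, -0.002, -0.564], [0.564, -0.0, 0.826], [-0.002, -1.0, 0.001]]
force: [1.0, -0.6, -2.4]
width: 0.0245
time_s: 31.98
eef_pos: [0.5741, 0.0811, 0.1601]
tool_rot: [[0.825, 0.0, -0.565], [0.565, -0.0, 0.825], [-0.0, -1.0, -0.0]]
force: [0.4, -0.2, -2.0]
width: 0.0245
t 31.98 world [574.1  81.1 160.1] cab [-121.5 -102.4  160.1] yaw 34.43 ytool_z [ 0. -0. -1.] F [ 0.4 -0.2 -2. ] w 24.5 j [  5.   2.  83.  -0.  95. -30.]
tool shift [ 0.5 80.1  0.4]
```

View pics/pl3.png

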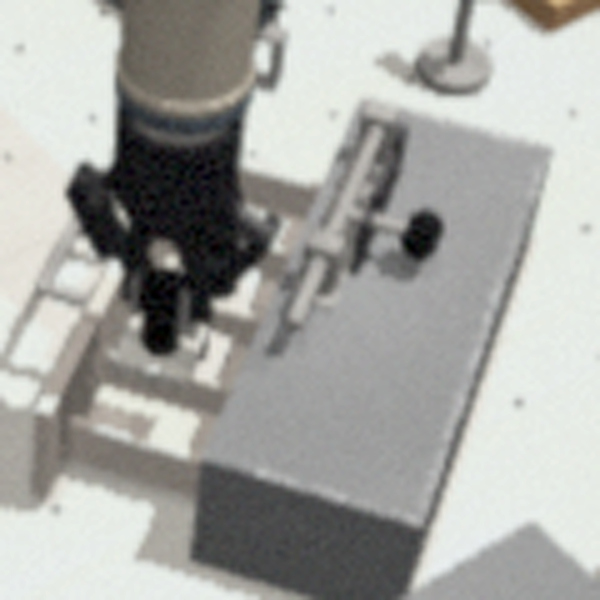

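The third holder hangs above the last compartment, square to it. Lower and release.

```bash

python3 -m handwheel '[{"jaw":210,"dx":0,"dy":35,"dz":0,"rx":0,"ry":0,"rz":0},{"jaw":210,"dx":0,"dy":30,"dz":0,"rx":0,"ry":0,"rz":0},{"jaw":210,"dx":0,"dy":10,"dz":0,"rx":0,"ry":0,"rz":0},{"jaw":210,"dx":0,"dy":4,"dz":0,"rx":0,"ry":0,"rz":0},{"jaw":210,"dx":0,"dy":0,"dz":0,"rx":0,"ry":0,"rz":0},{"jaw":210,"dx":0,"dy":0,"dz":0,"rx":0,"ry":0,"rz":0}]' 
python3 where.py -121 -102 78
```

```text
time_s: 32.78
eef_pos: [0.5747, 0.0821, 0.082]
tool_rot: [[0.824, 0.002, -0.567], [0.567, 0.0, 0.824], [0.002, -1.0, -0.001]]
force: [-0.3, 1.0, -2.8]
width: 0.0247
t 32.77 world [574.7  82.1  82. ] cab [-120.4 -101.9   82. ] yaw 34.55 ytool_z [ 0.002  0.    -1.   ] F [-0.3  1.  -2.8] w 24.7 j [  5.   4.  89.   0.  87. -30.]
tool shift [-0.6  4.  -0.1]
```

```bash

python3 -m handwheel '[{"jaw":210,"dx":0,"dy":4,"dz":0,"rx":0,"ry":0,"rz":0},{"jaw":210,"dx":0,"dy":0,"dz":0,"rx":0,"ry":0,"rz":0},{"jaw":150,"dx":0,"dy":0,"dz":0,"rx":0,"ry":0,"rz":0},{"jaw":150,"dx":0,"dy":0,"dz":0,"rx":0,"ry":0,"rz":0},{"jaw":150,"dx":0,"dy":-20,"dz":0,"rx":0,"ry":0,"rz":0},{"jaw":150,"dx":0,"dy":-40,"dz":0,"rx":0,"ry":0,"rz":0},{"jaw":150,"dx":0,"dy":-60,"dz":0,"rx":0,"ry":0,"rz":0},{"jaw":150,"dx":-60,"dy":-20,"dz":0,"rx":0,"ry":0,"rz":0}]' 
python3 -m handwheel '[{"jaw":160,"dx":-60,"dy":0,"dz":-20,"rx":0,"ry":0,"rz":0},{"jaw":160,"dx":-40,"dy":0,"dz":0,"rx":0,"ry":0,"rz":0},{"jaw":160,"dx":0,"dy":0,"dz":0,"rx":0,"ry":0,"rz":0},{"jaw":160,"dx":0,"dy":0,"dz":0,"rx":0,"ry":0,"rz":0}]' 
python3 where.py -220 0 84
python3 - <<'E'
from h import *
s=grab('scene');t=grab('top')
o=np.hstack([cv2.resize(s['color'][130:250,310:430],(400,400),interpolation=cv2.INTER_CUBIC),cv2.resize(t['color'][120:260,190:330],(400,400),interpolation=cv2.INTER_CUBIC)])
cv2.imwrite('pics/in.png',cv2.cvtColor(cv2.convertScaleAbs(o,alpha=1.3),cv2.COLOR_RGB2BGR))
E
```

```text
time_s: 33.78
eef_pos: [0.5274, 0.0491, 0.2216]
tool_rot: [[0.822, 0.007, -0.569], [0.569, 0.0, 0.822], [0.006, -1.0, -0.004]]
force: [-0.8, -0.7, 0.8]
width: 0.0352
time_s: 34.28
eef_pos: [0.4549, -0.024, 0.2174]
tool_rot: [[0.824, 0.002, -0.567], [0.567, 0.0, 0.824], [0.002, -1.0, -0.001]]
force: [-0.4, 0.5, -0.1]
width: 0.0322
t 34.27 world [454.9 -24.  217.4] cab [-279.3 -121.2  217.4] yaw 34.53 ytool_z [ 0.002  0.    -1.   ] F [-0.4  0.5 -0.1] w 32.2 j [ -7. -18.  95.   0. 102. -42.]
tool shift [ 58.9 133.4 121.4]
```

View pics/in.png

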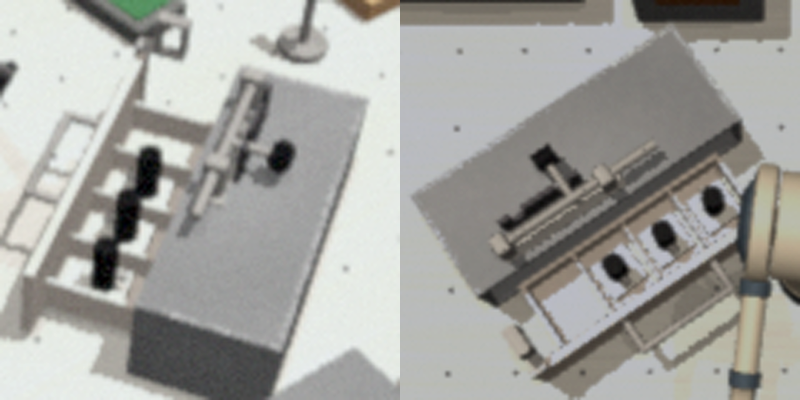

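The picture shows three holders upright, one each in three compartments, with the fourth compartment empty and no black holder left on the bench. Next I shut the drawer.

```bash

python3 -m handwheel '[{"jaw":160,"dx":29.5,"dy":0,"dz":60,"rx":0,"ry":0,"rz":0},{"jaw":160,"dx":29.5,"dy":0,"dz":61,"rx":0,"ry":0,"rz":0},{"jaw":160,"dx":0,"dy":0,"dz":0,"rx":0,"ry":0,"rz":0},{"jaw":160,"dx":0,"dy":40,"dz":0,"rx":0,"ry":0,"rz":0},{"jaw":160,"dx":0,"dy":30,"dz":0,"rx":0,"ry":0,"rz":0},{"jaw":160,"dx":0,"dy":0,"dz":0,"rx":0,"ry":0,"rz":0},{"jaw":160,"dx":0,"dy":0,"dz":0,"rx":0,"ry":0,"rz":0}]' 
python3 where.py -220.5 0 85
```

```text
time_s: 35.25
eef_pos: [0.4366, 0.0993, 0.1475]
tool_rot: [[0.824, 0.001, -0.567], [0.567, 0.0, 0.824], [0.001, -1.0, -0.001]]
force: [0.8, -0.4, 0.4]
width: 0.0318
t 35.25 world [436.6  99.3 147.5] cab [-224.3   -9.3  147.5] yaw 34.54 ytool_z [ 0.001  0.    -1.   ] F [ 0.8 -0.4  0.4] w 31.8 j [  8. -19. 103.  -0.  95. -26.]
tool shift [ 3.7 62.5  9.4]
```

```bash

python3 -m handwheel '[{"jaw":160,"dx":3,"dy":0,"dz":9,"rx":0,"ry":0,"rz":0},{"jaw":160,"dx":0,"dy":30,"dz":0,"rx":0,"ry":0,"rz":0},{"jaw":160,"dx":0,"dy":32,"dz":0,"rx":0,"ry":0,"rz":0},{"jaw":160,"dx":0,"dy":0,"dz":0,"rx":0,"ry":0,"rz":0},{"jaw":240,"dx":0,"dy":0,"dz":0,"rx":0,"ry":0,"rz":0},{"jaw":240,"dx":0,"dy":0,"dz":0,"rx":0,"ry":0,"rz":0},{"jaw":240,"dx":0,"dy":0,"dz":0,"rx":0,"ry":0,"rz":0},{"jaw":240,"dx":0,"dy":0,"dz":0,"rx":0,"ry":0,"rz":0}]' 40
python3 where.py -121.2 0 85
```

```text
time_s: 36.25
eef_pos: [0.4354, 0.1098, 0.0864]
tool_rot: [[0.823, 0.006, -0.567], [0.567, 0.003, 0.823], [0.007, -1.0, -0.001]]
force: [5.2, 3.9, -3.9]
width: 0.0078
t 36.25 world [435.4 109.8  86.4] cab [-219.3    0.    86.4] yaw 34.57 ytool_z [ 0.006  0.003 -1.   ] F [ 5.2  3.9 -3.9] w 7.8 j [ 10. -17. 108.   0.  88. -25.]
tool shift [98.1  2.1  0.1]
```

```bash

python3 -m handwheel '[{"jaw":240,"dx":6,"dy":0,"dz":0,"rx":0,"ry":0,"rz":0},{"jaw":240,"dx":9,"dy":0,"dz":0,"rx":0,"ry":0,"rz":0},{"jaw":240,"dx":9,"dy":0,"dz":0,"rx":0,"ry":0,"rz":0},{"jaw":240,"dx":9,"dy":0,"dz":0,"rx":0,"ry":0,"rz":0},{"jaw":240,"dx":9,"dy":0,"dz":0,"rx":0,"ry":0,"rz":0},{"jaw":240,"dx":9,"dy":0,"dz":0,"rx":0,"ry":0,"rz":0},{"jaw":240,"dx":9,"dy":0,"dz":0,"rx":0,"ry":0,"rz":0},{"jaw":240,"dx":9,"dy":0,"dz":0,"rx":0,"ry":0,"rz":0}]' 
python3 -m handwheel '[{"jaw":240,"dx":9,"dy":0,"dz":0,"rx":0,"ry":0,"rz":0},{"jaw":240,"dx":8,"dy":0,"dz":0,"rx":0,"ry":0,"rz":0},{"jaw":240,"dx":6,"dy":0,"dz":0,"rx":0,"ry":0,"rz":0},{"jaw":240,"dx":5,"dy":0,"dz":0,"rx":0,"ry":0,"rz":0},{"jaw":240,"dx":2,"dy":0,"dz":0,"rx":0,"ry":0,"rz":0},{"jaw":240,"dx":0,"dy":0,"dz":0,"rx":0,"ry":0,"rz":0},{"jaw":240,"dx":0,"dy":0,"dz":0,"rx":0,"ry":0,"rz":0}]' 
python3 where.py -121.2 0 85
```

```text
time_s: 37.25
eef_pos: [0.4912, 0.1481, 0.0864]
tool_rot: [[0.824, 0.002, -0.567], [0.567, 0.0, 0.824], [0.002, -1.0, -0.001]]
force: [-3.0, -0.9, 6.4]
width: 0.0085
time_s: 38.12
eef_pos: [0.5161, 0.1653, 0.0864]
tool_rot: [[0.824, 0.003, -0.567], [0.567, 0.001, 0.824], [0.003, -1.0, -0.001]]
force: [-0.8, 0.6, 5.1]
width: 0.0084
t 38.12 world [516.1 165.3  86.4] cab [-121.4   -0.2   86.4] yaw 34.55 ytool_z [ 0.003  0.001 -1.   ] F [-0.8  0.6  5.1] w 8.4 j [ 14.  -2.  95.   0.  87. -20.]
tool shift [0.2 1.4 0.2]
```

```bash

python3 -m handwheel '[{"jaw":240,"dx":1.5,"dy":0,"dz":0,"rx":0,"ry":0,"rz":0},{"jaw":240,"dx":1,"dy":0,"dz":0,"rx":0,"ry":0,"rz":0},{"jaw":240,"dx":0,"dy":0,"dz":0,"rx":0,"ry":0,"rz":0},{"jaw":240,"dx":0,"dy":0,"dz":0,"rx":0,"ry":0,"rz":0}]' 
python3 where.py -121.2 0 85
```

```text
time_s: 38.62
eef_pos: [0.5179, 0.1665, 0.0864]
tool_rot: [[0.824, 0.003, -0.567], [0.567, 0.001, 0.824], [0.003, -1.0, -0.001]]
force: [-2.7, -0.4, 5.7]
width: 0.0083
t 38.62 world [517.9 166.5  86.4] cab [-119.2   -0.2   86.4] yaw 34.54 ytool_z [ 0.003  0.001 -1.   ] F [-2.7 -0.4  5.7] w 8.3 j [ 14.  -2.  95.  -0.  87. -20.]
tool shift [-2.   1.4  0.2]
```

```bash

python3 -m handwheel '[{"jaw":240,"dx":1.5,"dy":0,"dz":0,"rx":0,"ry":0,"rz":0},{"jaw":240,"dx":1,"dy":0,"dz":0,"rx":0,"ry":0,"rz":0},{"jaw":240,"dx":0,"dy":0,"dz":0,"rx":0,"ry":0,"rz":0},{"jaw":240,"dx":0,"dy":0,"dz":0,"rx":0,"ry":0,"rz":0}]' 
python3 where.py -121.2 0 85
```

```text
time_s: 39.12
eef_pos: [0.5181, 0.1666, 0.0864]
tool_rot: [[0.824, -0.002, -0.567], [0.567, -0.002, 0.824], [-0.003, -1.0, -0.001]]
force: [-11.9, -6.1, 12.9]
width: 0.0083
t 39.12 world [518.1 166.6  86.4] cab [-119.    -0.2   86.4] yaw 34.53 ytool_z [-0.002 -0.002 -1.   ] F [-11.9  -6.1  12.9] w 8.3 j [ 14.  -1.  94.  -0.  87. -20.]
tool shift [-2.2  1.4  0.2]
```

Shut against the stop (13 N). Release, lift and turn back for the knob.

```bash

python3 -m handwheel '[{"jaw":160,"dx":-1.5,"dy":0,"dz":0,"rx":0,"ry":0,"rz":0},{"jaw":160,"dx":0,"dy":0,"dz":0,"rx":0,"ry":0,"rz":0},{"jaw":160,"dx":0,"dy":-30,"dz":0,"rx":0,"ry":0,"rz":0},{"jaw":160,"dx":0,"dy":-50,"dz":0,"rx":0,"ry":0,"rz":0},{"jaw":160,"dx":0,"dy":-50,"dz":0,"rx":0,"ry":0,"rz":0},{"jaw":90,"dx":0,"dy":-40,"dz":0,"rx":0,"ry":0.186,"rz":0},{"jaw":90,"dx":0,"dy":0,"dz":0,"rx":0,"ry":0.186,"rz":0},{"jaw":90,"dx":0,"dy":0,"dz":0,"rx":0,"ry":0.186,"rz":0}]'
python3 -m handwheel '[{"jaw":90,"dx":0,"dy":0,"dz":0,"rx":0,"ry":0.186,"rz":0},{"jaw":90,"dx":0,"dy":0,"dz":0,"rx":0,"ry":0.186,"rz":0},{"jaw":90,"dx":0,"dy":0,"dz":0,"rx":0,"ry":0.186,"rz":0},{"jaw":90,"dx":0,"dy":0,"dz":0,"rx":0,"ry":0.186,"rz":0},{"jaw":90,"dx":0,"dy":0,"dz":0,"rx":0,"ry":0.186,"rz":0},{"jaw":90,"dx":0,"dy":0,"dz":0,"rx":0,"ry":0.081,"rz":0},{"jaw":90,"dx":0,"dy":0,"dz":0,"rx":0,"ry":0,"rz":0}]'
python3 where.py 11.5 30 170
python3 - <<'E'
from h import *
s=grab('scene');t=grab('top')
o=np.hstack([cv2.resize(s['color'][130:250,310:430],(400,400),interpolation=cv2.INTER_CUBIC),cv2.resize(t['color'][120:260,190:330],(400,400),interpolation=cv2.INTER_CUBIC)])
cv2.imwrite('pics/shut.png',cv2.cvtColor(cv2.convertScaleAbs(o,alpha=1.3),cv2.COLOR_RGB2BGR))
E
```

```text
time_s: 40.12
eef_pos: [0.5182, 0.1669, 0.255]
tool_rot: [[0.999, 0.002, -0.039], [0.039, 0.001, 0.999], [0.002, -1.0, 0.0]]
force: [0.3, -0.3, -0.6]
width: 0.0553
time_s: 41.0
eef_pos: [0.5179, 0.1668, 0.254]
tool_rot: [[0.569, 0.0, 0.822], [-0.822, 0.0, 0.569], [-0.0, -1.0, 0.0]]
force: [0.6, -0.2, -0.0]
width: 0.0553
t 41.0 world [517.9 166.8 254. ] cab [-1.19e+02  1.00e-01  2.54e+02] yaw -55.3 ytool_z [ 0.  0. -1.] F [ 0.6 -0.2 -0. ] w 55.3 j [ 14.  -3.  79.   0. 104.  70.]
tool shift [-29.8  84.  130.6]
```

View pics/shut.png

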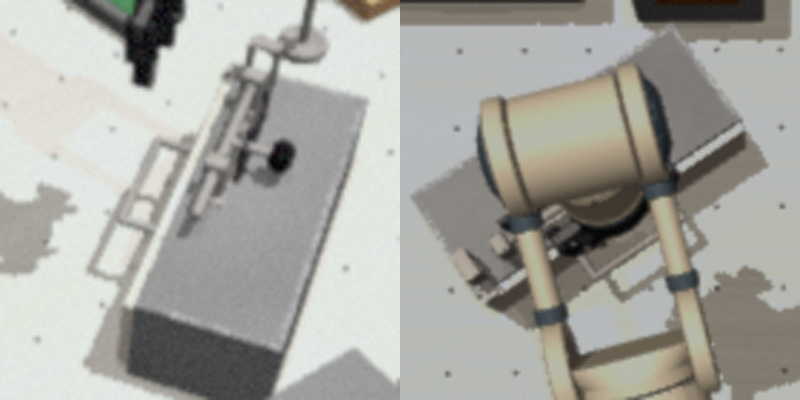

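Drawer shut, handle still in the open notch. Go to the knob.

```bash

python3 -m handwheel '[{"jaw":90,"dx":-10,"dy":0,"dz":43.5,"rx":0,"ry":0,"rz":0},{"jaw":90,"dx":-10,"dy":0,"dz":43.5,"rx":0,"ry":0,"rz":0},{"jaw":90,"dx":-10,"dy":0,"dz":43.5,"rx":0,"ry":0,"rz":0},{"jaw":90,"dx":0,"dy":0,"dz":0,"rx":0,"ry":0,"rz":0},{"jaw":90,"dx":0,"dy":40,"dz":0,"rx":0,"ry":0,"rz":0},{"jaw":90,"dx":0,"dy":40,"dz":0,"rx":0,"ry":0,"rz":0},{"jaw":90,"dx":0,"dy":0,"dz":0,"rx":0,"ry":0,"rz":0},{"jaw":90,"dx":0,"dy":0,"dz":0,"rx":0,"ry":0,"rz":0}]'
python3 where.py 11.5 30 141.5
```

```text
time_s: 42.1
eef_pos: [0.6083, 0.2654, 0.1766]
tool_rot: [[0.569, 0.002, 0.823], [-0.823, 0.001, 0.569], [0.001, -1.0, 0.002]]
force: [-0.3, 0.2, 0.4]
width: 0.055
t 42.1 world [608.3 265.4 176.6] cab [ 11.4  29.8 176.6] yaw -55.34 ytool_z [ 0.002  0.001 -1.   ] F [-0.3  0.2  0.4] w 55.0 j [21. 15. 68. -0. 97. 76.]
tool shift [-0.2 35.1  0. ]
```

```bash

python3 -m handwheel '[{"jaw":90,"dx":0,"dy":18,"dz":0,"rx":0,"ry":0,"rz":0},{"jaw":90,"dx":0,"dy":17,"dz":0,"rx":0,"ry":0,"rz":0},{"jaw":90,"dx":0,"dy":0,"dz":0,"rx":0,"ry":0,"rz":0},{"jaw":200,"dx":0,"dy":0,"dz":0,"rx":0,"ry":0,"rz":0},{"jaw":200,"dx":0,"dy":0,"dz":0,"rx":0,"ry":0,"rz":0},{"jaw":200,"dx":0,"dy":0,"dz":0,"rx":0,"ry":0,"rz":0},{"jaw":200,"dx":0,"dy":0,"dz":0,"rx":0,"ry":0,"rz":0}]' 30
python3 where.py 11.5 30 141.5
```

```text
time_s: 42.98
eef_pos: [0.6081, 0.2659, 0.1399]
tool_rot: [[0.569, 0.001, 0.822], [-0.822, 0.001, 0.569], [-0.0, -1.0, 0.001]]
force: [-1.3, 1.6, 2.1]
width: 0.026
t 42.98 world [608.1 265.9 139.9] cab [ 11.5  30.3 139.9] yaw -55.33 ytool_z [ 0.001  0.001 -1.   ] F [-1.3  1.6  2.1] w 26.0 j [21. 15. 71.  0. 94. 76.]
tool shift [ 0.3 -1.6 -0. ]
```

Arc up as before, then slide −60 along tool x.

```bash

python3 -m handwheel '[{"jaw":200,"dx":0,"dy":-13.6,"dz":-1.7,"rx":0,"ry":0,"rz":0},{"jaw":200,"dx":0,"dy":-12.8,"dz":-5,"rx":0,"ry":0,"rz":0},{"jaw":200,"dx":0,"dy":-11.1,"dz":-8.1,"rx":0,"ry":0,"rz":0},{"jaw":200,"dx":0,"dy":-8.8,"dz":-10.5,"rx":0,"ry":0,"rz":0},{"jaw":200,"dx":0,"dy":-5,"dz":-9.8,"rx":0,"ry":0,"rz":0},{"jaw":200,"dx":0,"dy":-2.4,"dz":-7.4,"rx":0,"ry":0,"rz":0},{"jaw":200,"dx":0,"dy":0,"dz":0,"rx":0,"ry":0,"rz":0}]'
python3 where.py -31 30 194
```

```text
time_s: 43.85
eef_pos: [0.5726, 0.2414, 0.1939]
tool_rot: [[0.569, 0.001, 0.823], [-0.823, 0.001, 0.569], [-0.0, -1.0, 0.001]]
force: [-1.4, 4.4, -1.7]
width: 0.0259
t 43.85 world [572.6 241.4 193.9] cab [-31.6  30.3 193.9] yaw -55.34 ytool_z [ 0.001  0.001 -1.   ] F [-1.4  4.4 -1.7] w 25.9 j [20.  8. 73.  0. 98. 75.]
tool shift [ 0.3 -0.1  0.6]
```

```bash

python3 -m handwheel '[{"jaw":200,"dx":-12,"dy":0,"dz":0,"rx":0,"ry":0,"rz":0},{"jaw":200,"dx":-12,"dy":0,"dz":0,"rx":0,"ry":0,"rz":0},{"jaw":200,"dx":-12,"dy":0,"dz":0,"rx":0,"ry":0,"rz":0},{"jaw":200,"dx":-12,"dy":0,"dz":0,"rx":0,"ry":0,"rz":0},{"jaw":200,"dx":-11.5,"dy":0,"dz":0,"rx":0,"ry":0,"rz":0},{"jaw":200,"dx":0,"dy":0,"dz":0,"rx":0,"ry":0,"rz":0},{"jaw":200,"dx":0,"dy":0,"dz":0,"rx":0,"ry":0,"rz":0}]'
python3 where.py -31 89.6 194
```

```text
time_s: 44.72
eef_pos: [0.5389, 0.2912, 0.1937]
tool_rot: [[0.569, 0.001, 0.822], [-0.822, 0.001, 0.569], [-0.001, -1.0, 0.001]]
force: [0.2, 0.5, 5.2]
width: 0.0253
t 44.73 world [538.9 291.2 193.7] cab [-31.   90.5 193.7] yaw -55.31 ytool_z [ 0.001  0.001 -1.   ] F [0.2 0.5 5.2] w 25.3 j [25.  7. 75.  0. 98. 80.]
tool shift [ 0.9 -0.3  0. ]
```

```bash

python3 -m handwheel '[{"jaw":200,"dx":0.7,"dy":2.4,"dz":7.4,"rx":0,"ry":0,"rz":0},{"jaw":200,"dx":0,"dy":5,"dz":9.8,"rx":0,"ry":0,"rz":0},{"jaw":200,"dx":0,"dy":8.8,"dz":10.5,"rx":0,"ry":0,"rz":0},{"jaw":200,"dx":0,"dy":11.1,"dz":8.1,"rx":0,"ry":0,"rz":0},{"jaw":200,"dx":0,"dy":12.8,"dz":5,"rx":0,"ry":0,"rz":0},{"jaw":200,"dx":0,"dy":12,"dz":1.7,"rx":0,"ry":0,"rz":0},{"jaw":200,"dx":0,"dy":0,"dz":0,"rx":0,"ry":0,"rz":0}]'
python3 where.py 11 89.6 141
```

```text
time_s: 45.6
eef_pos: [0.5744, 0.3151, 0.1412]
tool_rot: [[0.569, 0.0, 0.822], [-0.822, 0.002, 0.569], [-0.001, -1.0, 0.001]]
force: [0.3, 1.6, 5.9]
width: 0.0256
t 45.6 world [574.4 315.1 141.2] cab [ 11.7  90.  141.2] yaw -55.31 ytool_z [ 0.     0.002 -1.   ] F [0.3 1.6 5.9] w 25.6 j [26. 14. 72.  0. 94. 81.]
tool shift [ 0.4  0.2 -0.7]
```

Down in the locking notch. Release, lift, back off and look.

```bash

python3 -m handwheel '[{"jaw":90,"dx":0,"dy":0,"dz":0,"rx":0,"ry":0,"rz":0},{"jaw":90,"dx":0,"dy":0,"dz":0,"rx":0,"ry":0,"rz":0},{"jaw":90,"dx":0,"dy":0,"dz":0,"rx":0,"ry":0,"rz":0},{"jaw":90,"dx":0,"dy":-30,"dz":0,"rx":0,"ry":0,"rz":0},{"jaw":90,"dx":0,"dy":-40,"dz":0,"rx":0,"ry":0,"rz":0},{"jaw":90,"dx":0,"dy":-50,"dz":0,"rx":0,"ry":0,"rz":0},{"jaw":90,"dx":60,"dy":0,"dz":-50,"rx":0,"ry":0,"rz":0},{"jaw":90,"dx":60,"dy":0,"dz":-50,"rx":0,"ry":0,"rz":0}]'
python3 -m handwheel '[{"jaw":90,"dx":60,"dy":0,"dz":-50,"rx":0,"ry":0,"rz":0},{"jaw":90,"dx":60,"dy":0,"dz":-30,"rx":0,"ry":0,"rz":0},{"jaw":90,"dx":0,"dy":0,"dz":0,"rx":0,"ry":0,"rz":0},{"jaw":90,"dx":0,"dy":0,"dz":0,"rx":0,"ry":0,"rz":0}]'
python3 where.py
python3 - <<'E'
from h import *
s=grab('scene');t=grab('top')
o=np.hstack([cv2.resize(s['color'][120:220,340:440],(400,400),interpolation=cv2.INTER_CUBIC),cv2.resize(t['color'][80:320,100:340],(400,400),interpolation=cv2.INTER_CUBIC)])
cv2.imwrite('pics/fin.png',cv2.cvtColor(cv2.convertScaleAbs(o,alpha=1.3),cv2.COLOR_RGB2BGR))
E
```

```text
time_s: 46.6
eef_pos: [0.5633, 0.1886, 0.2613]
tool_rot: [[0.57, 0.001, 0.822], [-0.822, 0.0, 0.57], [0.001, -1.0, 0.001]]
force: [1.3, -0.1, -0.9]
width: 0.0556
time_s: 47.1
eef_pos: [0.5665, 0.0654, 0.2606]
tool_rot: [[0.568, -0.0, 0.823], [-0.823, 0.001, 0.568], [-0.001, -1.0, 0.0]]
force: [0.3, 0.1, 0.2]
width: 0.0553
t 47.1 world [566.5  65.4 260.6] cab [-136.7 -111.   260.6] yaw -55.39 ytool_z [-0.     0.001 -1.   ] F [0.3 0.1 0.2] w 55.3 j [  3.   1.  74.   0. 105.  59.]
```

View pics/fin.png

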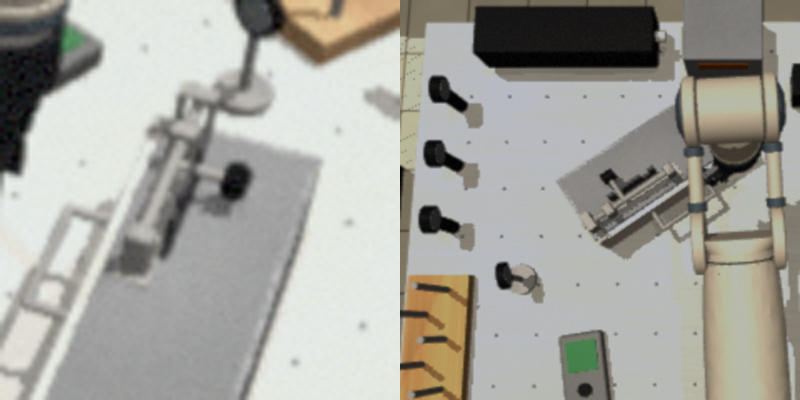

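```bash
python3 - <<'E'
from h import *
d=grab('scene');a=cv2.cvtColor(cv2.imread('pics/scene0.png'),cv2.COLOR_BGR2GRAY);b=cv2.cvtColor(d['color'],cv2.COLOR_RGB2GRAY)
for n,(u0,v0,u1,v1) in dict(knob=(388,155,410,175),lensA=(395,112,413,150),lensB=(270,262,298,304)).items():
    r=[]
    for g in(a,b):
        m=g[v0:v1,u0:u1]<50; ys,xs=np.nonzero(m); r.append((round(xs.mean()+u0,1),round(ys.mean()+v0,1),m.sum()))
    print(n,r)
print(bot.finish_job())
E
```

```text
knob [(np.float64(397.6), np.float64(164.9), np.int64(52)), (np.float64(397.2), np.float64(164.8), np.int64(53))]
lensA [(np.float64(405.2), np.float64(122.3), np.int64(82)), (np.float64(405.3), np.float64(122.0), np.int64(73))]
lensB [(np.float64(280.7), np.float64(274.3), np.int64(90)), (np.float64(280.8), np.float64(274.0), np.int64(83))]
the job is handed in; nothing more can be done
None
```

The job is done and handed in at about 47 s of robot time. I drew the bolt and parked its handle in the open notch, then pulled the drawer fully open. Three holders were on the bench and I never saw a fourth. Each now stands upright in its own compartment, and the +102 mm one is empty. I pushed the drawer shut, threw the bolt back through the keeper and set the handle down in the locking notch.

**Last checks:**
- **Holders:** a picture before shutting showed all three upright, one to a compartment. I could not check them again once the drawer was closed.
- **Drawer:** it stopped against about 13 N, after roughly 100 mm of travel.
- **Bolt:** the knob is within 0.5 px of where it started, and the last picture shows the handle down in the locking notch.
- **Lens mounts:** both are within 0.3 px of where they started.

**Disagreements:** the opening pull read about 98 mm against the nominal 100 mm. Shutting read 100 mm, and my estimate of the cabinet's position is only good to about 2 mm. No other check failed or disagreed.

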